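# Turn a tray of flanged bushes over and load them on the spindles

### The job

The flanged bushes stand flange down in the blue tray, but they have to go on the fixture's two spindles flange up. Cap the blue tray with the orange one that lies face down on the bench, slide the pair fully home in the sleeve of the tray turner, and swing its lever right over so that both trays turn over together. Then draw the pair out, lift the blue tray off, set both trays down flat on the bench side by side, and slide all the bushes down over the spindles, at most two on each; leave the black tape roll and the yellow cap where they are.

Things in the scene. Friction and masses are not known exactly. Their poses are not given: they have to be found in the camera images.
- delivery_tray_mid (a point): centre of the blue tray, half-way up. 60 mm wide (own x), 214 long (own y), 14 high, floor 3, 0.1 kg; open side at own +z (up at the start). Four pockets 50 x 48 mm, centres at own y = -78, -26, 26, 78 mm. The side walls have a 28 mm wide finger notch at each pocket (down to 6.5 mm above the underside) and full height between; grip across the 60 mm at the middle (wall full for 24 mm)
- empty_tray_mid (a point): centre of the empty orange tray, half-way up: same shape as the blue one but face down at the start; own z (up at the start) points out through its floor, the open side is own -z. Rim on rim the pair is 60 x 214 x 28 mm, 22 mm inside, 0.4 to 0.7 kg. No catch joins the trays: lift the pair by gripping across both at the middle
- bush_1_mid (a point): centre of a brass flanged bush, half-way up its 19 mm height. Flange 44 mm diameter, 7 thick; barrel 34 diameter, 12 long; bore 23 right through; about 0.09 kg. Own z runs from flange to barrel: up at the start (flange down), down when the flange is up. Two to four of the four are there, one to a pocket of the blue tray (absent: no pose)
- bush_2_mid (a point): centre of a brass flanged bush, half-way up its 19 mm height. Flange 44 mm diameter, 7 thick; barrel 34 diameter, 12 long; bore 23 right through; about 0.09 kg. Own z runs from flange to barrel: up at the start (flange down), down when the flange is up. Two to four of the four are there, one to a pocket of the blue tray (absent: no pose)
- bush_3_mid (a point): centre of a brass flanged bush, half-way up its 19 mm height. Flange 44 mm diameter, 7 thick; barrel 34 diameter, 12 long; bore 23 right through; about 0.09 kg. Own z runs from flange to barrel: up at the start (flange down), down when the flange is up. Two to four of the four are there, one to a pocket of the blue tray (absent: no pose)
- bush_4_mid (a point): centre of a brass flanged bush, half-way up its 19 mm height. Flange 44 mm diameter, 7 thick; barrel 34 diameter, 12 long; bore 23 right through; about 0.09 kg. Own z runs from flange to barrel: up at the start (flange down), down when the flange is up. Two to four of the four are there, one to a pocket of the blue tray (absent: no pose)
- turner_base: steel base plate of the tray turner, bolted to the bench, 150 x 140 x 10 mm; origin on the bench right under the sleeve's mouth. Own y (roughly world -y) is the direction into the sleeve and that of the level turning axis, which lies 75 mm up; own x points to the lever's side at lever value 0 (toward the robot). The green bearing block, 108 mm high, stands behind the sleeve at own y = 103 to 133 mm
- sleeve_mouth (a point): centre of the sleeve's mouth, on the turning axis, 75 mm above the bench. Turns with the sleeve: own y points into it, own z is up at lever value 0, down at pi. Sleeve 76 mm deep to its stop, inside 66 mm wide by 33 high, outside 72 x 39, flared lips stand 10 mm out. A pair fully home has its middle at own y = -31 mm, rests some 2 mm low, outer part free in the air; only friction keeps it in
- lever_grip (a point): middle of the lever's black grip bar: 14 mm diameter, 56 mm long, parallel to the turner's axis, 82 mm from it and 37 mm in from the mouth (75 mm above the bench at either end of its swing), fixed to the sleeve by an arm at each end, 40 mm free between bar and sleeve. Can be gripped from above at every lever angle and turns between the fingers
- turner (a joint): angle of the tray turner in rad: 0 = lever level on the robot's side, pi/2 = lever straight up, pi = lever level on the far side, sleeve level again and upside down. Buffers stop it at 0 and pi and its weight drops it to the side it leans to. Needs 1 to 4 N at the grip
- spindle_1 (a point): foot of one spindle of the twin-spindle fixture: centre of the seat for the bushes, 15 mm above the bench. The fixture is a grey plate 70 x 160 x 12 mm, 0.8 kg, loose on the bench; own z up; two upright steel spindles 90 mm apart along own y. Each is 19 mm in diameter, stands 46 mm above this point, top 6 mm tapered, and takes two bushes
- spindle_2 (a point): the same point of the fixture's other spindle (at own y = +90 mm from spindle_1)
- tape_roll: roll of black tape, 80 mm diameter, 19 mm high, origin at the centre of its underside; not part of the job
- cap: yellow plastic end cap, 60 mm diameter, 30 mm high, origin at the centre of its underside; not part of the job
There are look-alikes about, which are no part of the job. Leave any pink or turquoise look-alike of the part that bears bush_4_mid alone.

How it is judged:
On the way, in this order (a step that is already met when the one before it is completed fails the run):
1. the orange tray caps the blue one rim on rim, with the bushes inside (distance between delivery_tray_mid and empty_tray_mid below 0.025 m and angle between the y axis of delivery_tray_mid and the y axis of empty_tray_mid, either way round below 0.1 rad and distance between each of bush_1_mid, bush_2_mid, bush_3_mid, bush_4_mid and delivery_tray_mid below 0.1 m and angle between delivery_tray_mid's own z axis and vertical below 0.2 rad and height (world z) of delivery_tray_mid below 0.03 m), for 0.2 s.
2. the pair lies fully home in the sleeve, lever still on the robot's side (y of each of delivery_tray_mid, empty_tray_mid in the frame of sleeve_mouth above -0.037 m and distance between delivery_tray_mid and empty_tray_mid below 0.025 m and angle between the y axis of delivery_tray_mid and the y axis of empty_tray_mid, either way round below 0.1 rad and distance between each of bush_1_mid, bush_2_mid, bush_3_mid, bush_4_mid and delivery_tray_mid below 0.1 m and value of joint turner below 0.2 rad and angle between delivery_tray_mid's own z axis and vertical below 0.2 rad), for 0.2 s.
3. the sleeve is swung right over with the pair still in it and the bushes still between the trays (distance between delivery_tray_mid and empty_tray_mid below 0.025 m and angle between the y axis of delivery_tray_mid and the y axis of empty_tray_mid, either way round below 0.1 rad and distance between each of bush_1_mid, bush_2_mid, bush_3_mid, bush_4_mid and delivery_tray_mid below 0.1 m and y of delivery_tray_mid in the frame of sleeve_mouth above -0.05 m and value of joint turner above 3 rad and angle between each of delivery_tray_mid, empty_tray_mid's own z axis and vertical above 2.9 rad), for 0.2 s.
At the end, for the whole second after the job is handed in: Every bush that is present stands flange up on one of the two spindles (axis within 4 mm of the spindle's, first or second in the stack), and both trays lie flat on the bench top, not on one another (((horizontal distance between bush_1_mid and spindle_1 below 0.004 m and z of bush_1_mid in the frame of spindle_1 below 0.033 m) or (horizontal distance between bush_1_mid and spindle_2 below 0.004 m and z of bush_1_mid in the frame of spindle_2 below 0.033 m)) and angle between each of bush_1_mid, bush_2_mid, bush_3_mid, bush_4_mid's own z axis and vertical above 2.95 rad and ((horizontal distance between bush_2_mid and spindle_1 below 0.004 m and z of bush_2_mid in the frame of spindle_1 below 0.033 m) or (horizontal distance between bush_2_mid and spindle_2 below 0.004 m and z of bush_2_mid in the frame of spindle_2 below 0.033 m)) and ((horizontal distance between bush_3_mid and spindle_1 below 0.004 m and z of bush_3_mid in the frame of spindle_1 below 0.033 m) or (horizontal distance between bush_3_mid and spindle_2 below 0.004 m and z of bush_3_mid in the frame of spindle_2 below 0.033 m)) and ((horizontal distance between bush_4_mid and spindle_1 below 0.004 m and z of bush_4_mid in the frame of spindle_1 below 0.033 m) or (horizontal distance between bush_4_mid and spindle_2 below 0.004 m and z of bush_4_mid in the frame of spindle_2 below 0.033 m)) and height (world z) of each of delivery_tray_mid, empty_tray_mid below 0.012 m and (angle between delivery_tray_mid's own z axis and vertical below 0.1 rad or angle between delivery_tray_mid's own z axis and vertical above 3.04 rad) and (angle between empty_tray_mid's own z axis and vertical below 0.1 rad or angle between empty_tray_mid's own z axis and vertical above 3.04 rad)); the robot touches nothing.
It fails at once if the black tape roll or the yellow cap is pushed more than 3 cm from its place (distance of any of tape_roll, cap from where it was at the start of the episode above 0.03 m).
Of bush_1, bush_2, bush_3, bush_4 only 2 to 4 are there at a start; the rules pass over those that are not, and their reading is None.
At some moment in a run one of fixture may be knocked a few centimetres aside while the robot is not near it.
It also fails if it takes over 210 s, if anything falls off the work surface, if the arm or the gripper's body presses on something with over 40 N, if the wrist force passes 120 N, or if a joint passes its speed limit or range.

### The arm

A 6-joint arm with a two-finger parallel gripper is mounted at the origin on a cart in front of the work surface, level with it; the furniture and walls round the work are solid. World frame = base frame: x ahead of the robot, y to its left, z up, the work surface at z = 0. Lengths are in m, angles in rad, forces in N, time in s.
With the tool pointing down it reaches from about 0.25 to 0.775 m from the base axis. Payload 4 kg.
Tool frame: the origin (TCP) lies at the very end of the fingers, on their centre line; the grasp point (between the pads) lies 19 mm behind it (robot.hold_point_z is the distance from the TCP to the grasp point, in m); z points along the fingers, y is the line along which they close (so a half turn about z gives the same grasp; the last joint's range is limited). The gripper opens to 94 mm and grips with 3 to 60 N. Pads are 16 mm wide; open, the fingers measure 119 mm over their backs; the gripper's body (75 mm by 177 mm) begins 78 mm behind the grasp point.
Start: joints at [1.023, 0.087, 1.371, -0, 1.684, -0.103], TCP at [0.237, 0.496, 0.183] pointing down, gripper open.
Joint ranges: [-3.1, 3.1], [-0.76, 2.03], [0.27, 2.55], [-1.08, 4.22], [0.17, 2.65], [-2.57, 2.57]. Speed limits (rad/s): [2.79, 2.79, 3.14, 3.14, 3.14, 3.14].

### API

Orientations are given as [roll, pitch, yaw] about the fixed x, y, z axes, in that order (R = Rz(yaw) Ry(pitch) Rx(roll)).
In Python, from bench import robot gives the robot as it stands.
- The arm moves only by the tool carry_out, never from a script. Its argument "steps" is a list of rows, each a list of 3 entries, a list of its own where there are three numbers: the shift along the tool's x, y, z in m, then the turn about the tool's z in units of 10 degrees (1.0 is 10 degrees), then the closure, from -1 (fully open) to 1 (shut). In form: [[[tx, ty, tz], roll, jaw], ...]. A call has 1 to 10 rows; each row is the pose to reach, as a shift and turn from the pose commanded when the call began, along the tool's axes at that moment; what a row does not reach only later rows make up. A row lasts 1/8 s, in which the tool goes at most 62.5 mm and 10.7 degrees, less where a joint would pass 70% of its speed; a pose out of reach is approached as far as the arm can. A call with a gripper value outside its range is refused whole. The fingers move at their own pace and stop on an object; the grip force is fixed at half the most. Time passes only in rows, so rows that repeat a pose let the fingers close. It gives the time, the measured TCP pose, the force, the opening and the grip force at its end, in the units of the state.
- robot.get_obs(): the state, without advancing time (a new reading comes with each control period).
- robot.snapshot(name): name is "side" or "top"; returns a dict with "image" (384x512x3 uint8, red, green, blue), "z_map" (384x512 float32, m along the optical axis (not along the pixel's ray), 0 where there is no reading), "mtx" (3x3 intrinsics, pixels), "R" (3x3) and "t" (3): a world point X has camera coordinates R X + t. Camera axes: x right, y down, z forward; pixel columns grow to the right and rows downward; lengths in m; the calibration is good to about 2 mm. A picture is of the moment at which its call begins.
- robot.close_job(): hands the job in; it is judged then, once.
The state is a dict: "time": time; "joint_positions": joint angles; "qvel": joint speeds; "joint_torque": joint torques, N m; "tool_pos": TCP position; "ee_rot": TCP orientation; "wrist_force": force on the tool from outside, world axes, zero at the start; "wrist_torque": the same for the moment, N m; "width": finger opening in m; "finger_force": force on a finger pad.
Only numpy, scipy, OpenCV 4.12 (cv2) and the standard library are available. Lean on these libraries where they do the work, as an engineer would, in place of code of your own. Each camera call takes 0.05 s, during which the arm holds its last target. There are 200 camera calls.

## Working session

There is one attempt and no reset: what is moved stays moved. The work goes in short steps, Python scripts to look and compute and a tool call to move; the robot and the scene stay as the last step left them, time stands still between calls to the robot, and variables do not carry over. Pictures are saved under pics/ and viewed, at most 14 in all, crops included, and the job is handed in when it is done.

Besides the shell and the picture viewer there is one more tool, called after "Request:" as name([rows], argument=value, ...), one row to a line, values as JSON. carry_out: Moves the arm, as the interface text tells. Its arguments: {"type":"object","properties":{"steps":{"type":"array","items":{"type":"array"}}},"required":["steps"]}

```bash
ls; mkdir -p pics
cat > h.py <<'E'
import numpy as np, cv2
from bench import robot
def snap(n):
    s=robot.snapshot(n); im=s["image"]; z=s["z_map"]; K=s["mtx"]
    v,u=np.mgrid[:im.shape[0],:im.shape[1]]
    P=np.stack([(u-K[0,2])/K[0,0]*z,(v-K[1,2])/K[1,1]*z,z],-1)
    W=(P-s["t"])@s["R"]; W[z==0]=np.nan
    return s,im,W
def save(im,n): cv2.imwrite("pics/"+n,cv2.cvtColor(im,cv2.COLOR_RGB2BGR))
E
python3 - <<'E'
from h import *
o=robot.get_obs(); print({k:np.round(v,3).tolist() for k,v in o.items()})
for n in("top","side"):
    s,im,W=snap(n); np.savez(n+"0.npz",im=im,W=W); save(im,n+"0.png"); print(n,"campos",-s["R"].T@s["t"], s["R"][2])
E
```

```text
pics
{'time': 0.0, 'joint_positions': [1.023, 0.088, 1.372, -0.0, 1.684, -0.103], 'qvel': [-0.001, 0.001, -0.0, 0.0, -0.002, -0.0], 'joint_torque': [-0.0, -34.018, -30.242, 0.072, 0.033, -0.0], 'tool_pos': [0.236, 0.496, 0.182], 'ee_rot': [-3.139, -0.0, 2.697], 'wrist_force': [-0.088, -0.398, 0.467], 'wrist_torque': [0.041, -0.046, 0.019], 'finger_force': 0.0, 'width': 0.094}
top campos [0.28576854 0.0336535  1.36450876] [ 0.16238068 -0.00209227 -0.98672597]
side campos [0.27627151 1.35249254 0.83497565] [ 0.15432074 -0.85182088 -0.50058595]
```

View pics/top0.png

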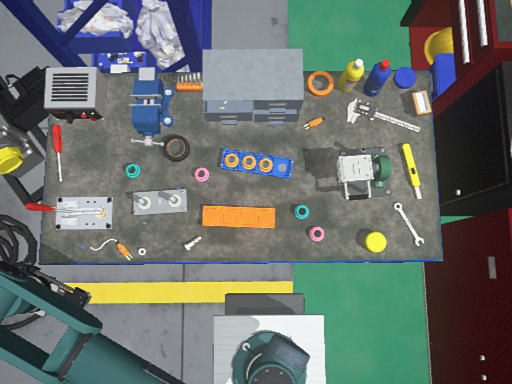

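View pics/side0.png

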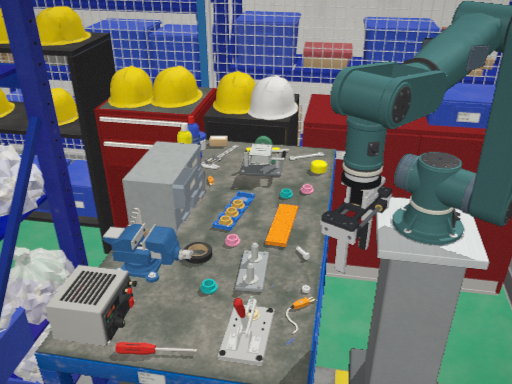

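The top view (up is +x, left is +y) shows the following:
- The blue tray is at about (257,163) with three bushes; the right-hand pocket is empty.
- The orange tray is at (238,217).
- The turner is at (355,173), with its lever toward the robot and the green block at (382,168).
- The fixture is at (160,202), the tape roll at (176,148) and the cap at (376,241).
- The small pink and turquoise rings are the look-alikes.

```bash
cat >> h.py <<'E'
def rect(W,m):
    p=W[m&np.isfinite(W[...,2])]
    (c,s,a)=cv2.minAreaRect((p[:,:2]*1000).astype(np.float32))
    if s[0]>s[1]: s=(s[1],s[0]); a+=90   # a: direction of short side
    a=(a+90)%180                          # long axis angle from +x, deg
    return np.round(c,1),np.round(s,1),round(a,2),np.round(np.percentile(p[:,2],[5,50,95])*1000,1)
def box(m,u0,u1,v0,v1):
    k=np.zeros_like(m); k[v0:v1,u0:u1]=1; return m&k
def big(m):
    n,l,st,_=cv2.connectedComponentsWithStats(m.astype(np.uint8)); return l==1+np.argmax(st[1:,4])
E
python3 - <<'E'
from h import *
d=np.load("top0.npz"); im,W=d["im"],d["W"]
hsv=cv2.cvtColor(im,cv2.COLOR_RGB2HSV); H,S,V=[hsv[...,i] for i in range(3)]; Z=W[...,2]
save(cv2.resize(np.hstack([im[120:220,120:400]]),None,fx=2.8,fy=2.8,interpolation=cv2.INTER_CUBIC),"crop0.png")
blue=box((H>100)&(H<125)&(S>120)&(Z<.05)&(Z>-.02),215,300,140,185); print("blue",rect(W,big(blue)))
org=box((H<20)&(S>150)&(Z<.03)&(Z>-.02),190,285,195,235); print("orange",rect(W,big(org)))
br=box((H>8)&(H<30)&(S>100)&(Z>.0),220,295,145,185)
n,l,st,c=cv2.connectedComponentsWithStats(br.astype(np.uint8))
for i in range(1,n):
    if st[i,4]>30: print("bush",np.round(c[i]),st[i,4],rect(W,l==i))
def show(name,m): print(name,m.sum(),rect(W,m))
show("sleeve z>.07",big(box(Z>.085,300,400,140,205)))
show("turner45",box(Z>.06,330,372,145,200))
show("block",big(box((Z>.1)&(H>70)&(H<100)&(S>60),365,400,145,195)))
show("lever",big(box((Z>.06)&(V<60),335,385,183,205)))
show("fixture",big(box((Z>.006)&(Z<.02),130,190,180,222)))
sp=box(Z>.04,130,190,180,222); n,l,st,c=cv2.connectedComponentsWithStats(sp.astype(np.uint8))
for i in range(1,n): show("sp",l==i); print(np.round(c[i]))
show("tape",big(box((Z>.008)&(Z<.04),160,192,130,164)))
show("cap",big(box((H>20)&(H<35)&(S>150)&(Z>.02),360,392,228,256)))
print("bench z",np.nanmedian(Z[225:235,200:300]), W[228,205],W[228,290])
np.set_printoptions(linewidth=200)
print((Z[145:205:3,326:396:3]*1000).round())
E
```

```text
blue (array([596.7,  30.2]), array([ 63.4, 216.5]), 81.19, array([-0.8,  5.4, 15.8]))
orange (array([434.7,  85.8]), array([ 62.6, 216. ]), 87.54, array([ 9.5, 14.3, 19.1]))
bush [231. 160.] 108 (array([604.6, 105.3]), array([35.6, 39.7]), 91.42, array([ 5.6, 17.7, 26. ]))
bush [249. 162.] 115 (array([599.3,  53.6]), array([38.6, 39.4]), 89.61, array([ 5.5, 15.4, 26.1]))
bush [265. 165.] 112 (array([590.9,   3.1]), array([40. , 40.3]), 145.08, array([ 6.1, 16.1, 25.5]))
sleeve z>.07 1144 (array([ 564.9, -276.9]), array([ 77.3, 143.5]), 95.3, array([ 89.5,  95.1, 106.9]))
turner45 1097 (array([ 549.3, -253.1]), array([ 93.3, 153.1]), 5.3, array([72.4, 93.7, 98.9]))
block 145 (array([ 566.9, -332.2]), array([28.8, 46.8]), 0.52, array([100.9, 106. , 109.8]))
lever 62 (array([ 479.5, -255.4]), array([11.7, 49.4]), 95.83, array([76.8, 80.6, 85.3]))
fixture 1106 (array([480.3, 319.2]), array([ 70.7, 160.2]), 93.69, array([ 7.7, 12.1, 17.3]))
sp 41 (array([483.7, 274.2]), array([16.1, 19.1]), 45.59, array([42.1, 58.4, 63.5]))
[173. 199.]
sp 43 (array([476.4, 364.2]), array([16.5, 17.8]), 86
[... 2088 characters left out ...]
 7.  11.   9.  11.  11.   7.   9.  76.   8.   6.  21.  16.   7.   8.   9.   3.   4.]
 [  4.   3.   3.  -6.   1.  -6.   5.  78.  12.  12.   6.   8.  20.  59.  76.   8.   9.  12.  12.   9.  15.  15.   2.  -2.]
 [ -4.   1.   0.   1.   5.  -2.   5.  80.  11.   8.  12.   5.  20.  20.  77.   8.  11.  12.   6.   7.  11.   9.  -2.  -2.]
 [  1.  -7.  -4.  -2.   6.   1.   4.  79.  81.  78.  83.  82.  84.  82.  81.  79.   9.   6.   2.  -0.  -2.   1.  -1.   0.]
 [ -1.  -0.  -3.   6.   1.  -0.   0.  80.  78.  79.  81.  76.   0.   3.  -1.   0.   3.   1.  -2.   0.   2.   0.  -0.   2.]
 [ -4.   4.   1.  -2.  -4.  -6.  -2.   0.   5.   1.   3.   1.  -1.   0.   3.  -4.   2.  -1.  -7.  -1.   3.   4.   1.   4.]]
```

View pics/crop0.png

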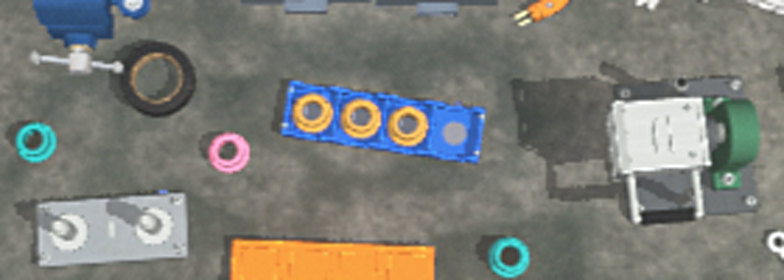

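The crop confirms three bushes in the blue tray (at about 313, 360 and 408, row 120), the pocket at 453 empty, and the lever bar at (668,213). First, the move to the orange tray.

```bash
cat >> h.py <<'E'
def go(*tg):
    """targets [x,y,z (mm), yaw deg] -> shift in tool axes (m), turn in 10 deg, from measured pose"""
    o=robot.get_obs(); p=np.array(o["tool_pos"])*1000; yaw=o["ee_rot"][2]
    print("t %.2f pos %s yaw %.2f w %.1f F %s ff %.1f"%(o["time"],p.round(1),np.degrees(yaw),o["width"]*1000,np.round(o["wrist_force"],1),o["finger_force"]))
    c,s=np.cos(yaw),np.sin(yaw)
    for t in tg:
        d=np.array(t[:3])-p; dy=(t[3]-np.degrees(yaw)+180)%360-180
        print([round(v/1000,4) for v in (c*d[0]+s*d[1], s*d[0]-c*d[1], -d[2])], round(-dy/10,3))
E
python3 -c "
from h import *
go([435,86,100,87.5],[435,86,2,87.5])"
```

```text
t 0.10 pos [236.4 496.  182. ] yaw 154.51 w 94.0 F [-0.1  0.5  0.6] ff 0.0
[np.float64(-0.3557), np.float64(-0.2847), np.float64(0.082)] 6.701
[np.float64(-0.3557), np.float64(-0.2847), np.float64(0.18)] 6.701
```

Request:
carry_out([
  [[-0.03, -0.024, 0], 0.6, -1],
  [[-0.09, -0.07, 0.01], 1.6, -1],
  [[-0.14, -0.11, 0.02], 2.6, -1],
  [[-0.19, -0.15, 0.04], 3.6, -1],
  [[-0.24, -0.19, 0.06], 4.6, -1],
  [[-0.29, -0.23, 0.08], 5.6, -1],
  [[-0.34, -0.27, 0.082], 6.6, -1],
  [[-0.356, -0.285, 0.082], 6.7, -1],
  [[-0.356, -0.285, 0.082], 6.7, -1],
])

```text
time: 1.23
tool_pos: [0.4357, 0.083, 0.1001]
ee_rot: [-3.14, 0.001, 1.521]
wrist_force: [0.6, 0.3, -0.3]
width: 0.0938
finger_force: 0.0
```

Run:
```python
from h import *
go([435,86,2,87.5])
A=[np.load("top0.npz"),np.load("side0.npz")]
# turner refinement
W=A[0]["W"];Z=W[...,2]
m=box((Z>.086)&(Z<.102),326,376,150,190); m=big(m); print("sleeve top",rect(W,m))
p=W[m]; 
for a in(94,95,95.3,96,97):
    u=np.array([-np.cos(np.radians(a)),-np.sin(np.radians(a))]); v=np.array([u[1],-u[0]])  # into, own x
    P=p[:,:2]*1000; print(a,"own x rng",np.percentile(P@v,[1,99]).round(1),"own y",np.percentile(P@u,[1,99]).round(1))
```

```text
t 1.23 pos [435.7  83.  100.1] yaw 87.16 w 93.8 F [ 0.6  0.3 -0.3] ff 0.0
[np.float64(0.0029), np.float64(-0.0009), np.float64(0.0981)] -0.034
sleeve top (array([ 563.1, -257.2]), array([ 77.3, 103.9]), 95.3, array([90.3, 94.7, 99.3]))
94 own x rng [-578.6 -506.6] own y [245.3 345.1]
95 own x rng [-573.5 -501.5] own y [254.7 354.5]
95.3 own x rng [-571.8 -500. ] own y [257.5 357.2]
96 own x rng [-568.2 -496.4] own y [264.  363.6]
97 own x rng [-563.  -490.7] own y [272.9 372.7]
```

Request:
carry_out([
  [[0.003, -0.001, 0.03], 0, -1],
  [[0.003, -0.001, 0.07], 0, -1],
  [[0.003, -0.001, 0.097], 0, -1],
  [[0.003, -0.001, 0.097], 0, -1],
  [[0.003, -0.001, 0.097], 0, 1],
  [[0.003, -0.001, 0.097], 0, 1],
  [[0.003, -0.001, 0.097], 0, 1],
  [[0.003, -0.001, 0.097], 0, 1],
])

```text
time: 2.22
tool_pos: [0.435, 0.0891, 0.0047]
ee_rot: [3.14, -0.0, 1.527]
wrist_force: [0.4, -0.1, 0.1]
width: 0.0572
finger_force: 0.0
```

Run:
```python
from h import *
go([435,86,100,87.5])
s,im,W=snap("top");Z=W[...,2]
hsv=cv2.cvtColor(im,cv2.COLOR_RGB2HSV); H,S=hsv[...,0],hsv[...,1]
print(rect(W,box((H<20)&(S>150)&(Z<.03)&(Z>-.02),190,285,195,235)))
```

```text
t 2.23 pos [435.   89.1   4.7] yaw 87.51 w 57.2 F [ 0.4 -0.1  0.1] ff 0.0
[np.float64(-0.0031), np.float64(0.0002), np.float64(-0.0953)] 0.001
(array([430.4,  86.1]), array([ 59.6, 214.8]), 88.92, array([ 8.9, 14.1, 18.5]))
```

Request:
carry_out([
  [[0, 0, 0], 0, 1],
  [[0, 0, 0], 0, 1],
  [[0, 0, 0], 0, 1],
  [[0, 0, 0], 0, 1],
])

```text
time: 2.78
tool_pos: [0.4345, 0.0891, 0.004]
ee_rot: [-3.142, -0.0, 1.527]
wrist_force: [-0.0, 0.2, -0.4]
width: 0.0135
finger_force: 0.0
```

Run:
```python
from h import *
go([435,86,100,87.5])
s,im,W=snap("top");save(cv2.resize(im[140:250,180:340],None,fx=4,fy=4),"b.png")
```

```text
t 2.77 pos [434.5  89.1   4. ] yaw 87.52 w 13.5 F [-0.   0.2 -0.4] ff 0.0
[np.float64(-0.0031), np.float64(0.0006), np.float64(-0.096)] 0.002
```

View pics/b.png

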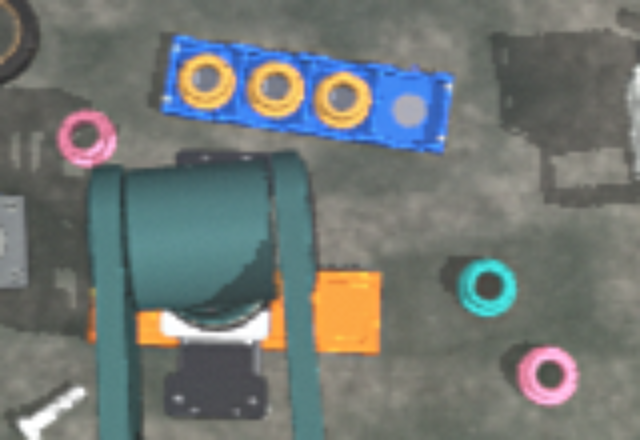

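The crop shows the wrist over the orange tray (rows 270-350). The fingers are hidden, so I'll use the side view.

Run:
```python
from h import *
s,im,W=snap("side");save(cv2.resize(im[130:280,200:400],None,fx=4,fy=4),"c.png")
```

```text
(no output)
```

View pics/c.png

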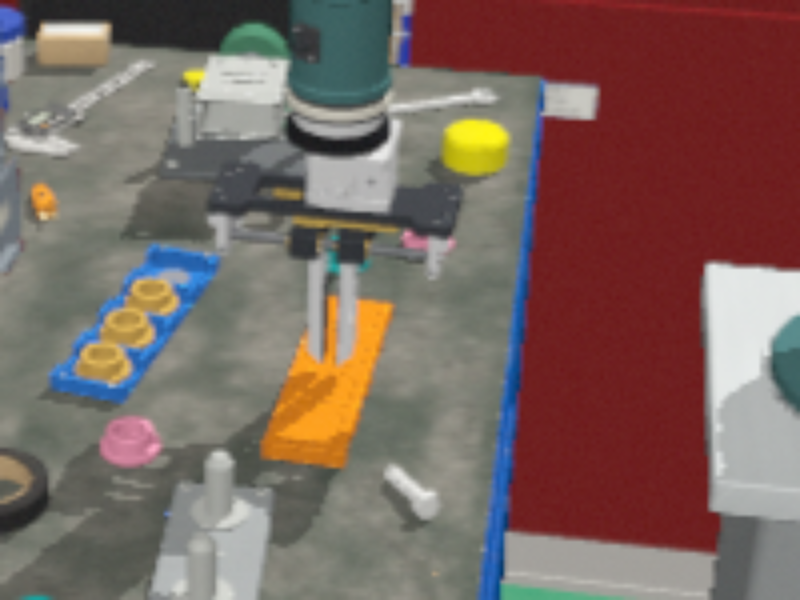

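Run:
```python
from h import *
go([435,86,100,87.5])
s,im,W=snap("side"); np.set_printoptions(linewidth=200,suppress=True)
for v in range(195,225,2): print(v,[(int(u),(W[v,u]*1000).round(0).tolist(),im[v,u].tolist()) for u in (279,287)])
```

```text
t 2.88 pos [434.5  89.1   4.1] yaw 87.51 w 5.5 F [0.1 0.3 0.1] ff 0.0
[np.float64(-0.0031), np.float64(0.0006), np.float64(-0.0959)] 0.001
195 [(279, [446.0, 100.0, 113.0], [158, 158, 158]), (287, [420.0, 122.0, 128.0], [70, 72, 74])]
197 [(279, [446.0, 103.0, 108.0], [182, 182, 181]), (287, [423.0, 101.0, 109.0], [176, 177, 176])]
199 [(279, [446.0, 100.0, 100.0], [181, 181, 181]), (287, [422.0, 100.0, 102.0], [176, 177, 175])]
201 [(279, [446.0, 100.0, 93.0], [182, 181, 182]), (287, [422.0, 98.0, 94.0], [175, 174, 173])]
203 [(279, [446.0, 97.0, 84.0], [183, 182, 182]), (287, [422.0, 103.0, 91.0], [173, 172, 171])]
205 [(279, [446.0, 98.0, 78.0], [182, 182, 183]), (287, [422.0, 95.0, 79.0], [174, 175, 174])]
207 [(279, [445.0, 106.0, 76.0], [182, 182, 181]), (287, [421.0, 105.0, 78.0], [173, 173, 172])]
209 [(279, [445.0, 105.0, 68.0], [181, 182, 181]), (287, [422.0, 99.0, 67.0], [166, 166, 165])]
211 [(279, [445.0, 98.0, 57.0], [182, 182, 181]), (287, [422.0, 94.0, 57.0], [175, 173, 173])]
213 [(279, [445.0, 99.0, 51.0], [182, 182, 182]), (287, [422.0, 91.0, 49.0], [172, 172, 171])]
215 [(279, [446.0, 94.0, 40.0], [181, 180, 181]), (287, [422.0, 89.0, 40.0], [177, 175, 173])]
217 [(279, [445.0, 101.0, 38.0], [181, 181, 181]), (287, [425.0, 65.0, 18.0], [229, 179, 149])]
219 [(279, [445.0, 97.0, 28.0], [202, 176, 162]), (287, [424.0, 69.0, 13.0], [246, 165, 74])]
221 [(279, [446.0, 91.0, 17.0], [253, 161, 32]), (287, [423.0, 79.0, 12.0], [241, 150, 33])]
223 [(279, [444.0, 100.0, 16.0], [237, 145, 26]), (287, [421.0, 90.0, 12.0], [252, 160, 29])]
```

Run:
```python
from h import *
print(robot.hold_point_z,[a for a in dir(robot) if a[0]!='_'])
d=np.load("side0.npz"); im,W=d["im"],d["W"]
# start: TCP 236.4,496,182
D=np.linalg.norm(W[...,:2]-[.2364,.496],axis=-1); m=(D<.09)&(W[...,2]>.1)
ys,xs=np.nonzero(m); 
for v in range(ys.max()-14,ys.max()+1): 
    q=W[v][m[v]]*1000; print(v,m[v].sum(),np.nanmean(q,0).round(0), np.nanmin(q[:,2]).round(0))
s,im,W=snap("side"); p=W[195:225,274:292].reshape(-1,3)*1000
c=im[195:225,274:292].reshape(-1,3).astype(int); g=(np.ptp(c,1)<15)&(abs(p[:,1]-98)<12)
print(np.sort(p[g,2])[:12].round(0))
```

```text
0.0188 ['IKError', 'close_job', 'get_obs', 'hold_point_z', 'snapshot']
259 11 [261. 552. 241.] 237.0
260 11 [261. 552. 240.] 234.0
261 11 [261. 552. 237.] 233.0
262 11 [261. 552. 235.] 229.0
263 11 [260. 551. 232.] 227.0
264 11 [260. 552. 230.] 226.0
265 11 [260. 551. 227.] 222.0
266 11 [260. 551. 224.] 219.0
267 11 [262. 551. 222.] 217.0
268 11 [261. 551. 219.] 214.0
269 10 [260. 551. 217.] 212.0
270 9 [259. 551. 214.] 206.0
271 7 [257. 551. 212.] 203.0
272 4 [254. 552. 210.] 207.0
273 2 [252. 548. 206.] 205.0
[30. 31. 32. 33. 33. 35. 35. 35. 35. 37. 37. 37.]
```

The side view and depth data show the fingertips about 26 mm above the reported TCP height, both now and at the start pose. Before trusting that offset, I'll probe the tray top gently with the closed fingers.

Request:
carry_out([
  [[0, 0, 0.005], 0, 1],
  [[0, 0, 0.009], 0, 1],
  [[0, 0, 0.011], 0, 1],
  [[0, 0, 0.012], 0, 1],
  [[0, 0, 0.012], 0, 1],
])

```text
time: 3.6
tool_pos: [0.4346, 0.0891, -0.0079]
ee_rot: [3.141, -0.0, 1.527]
wrist_force: [-0.3, 0.2, 0.1]
width: 0.0006
finger_force: 0.0
```

Request:
carry_out([
  [[0, 0, 0.001], 0, 1],
  [[0, 0, 0.002], 0, 1],
  [[0, 0, 0.002], 0, 1],
])

```text
time: 3.98
tool_pos: [0.4348, 0.0891, -0.0082]
ee_rot: [3.141, -0.0, 1.528]
wrist_force: [-4.0, -0.8, 9.4]
width: 0.0006
finger_force: 4.7
```

Request:
carry_out([
  [[0, 0, 0.001], 0, 1],
  [[0, 0, 0.002], 0, 1],
  [[0, 0, 0.002], 0, 1],
])

```text
time: 4.35
tool_pos: [0.4349, 0.0891, -0.0083]
ee_rot: [3.141, 0.0, 1.528]
wrist_force: [-7.6, -0.8, 20.3]
width: 0.0005
finger_force: 10.0
```

Contact comes at a reading of -8 mm on a 14 mm surface, so the true tip is 22 mm above the reported z. I'll lift, open and recentre.

Request:
carry_out([
  [[0, 0, -0.015], 0, -1],
  [[-0.003, 0, -0.035], 0, -1],
  [[-0.003, 0, -0.04], 0, -1],
  [[-0.003, 0, -0.04], 0, -1],
  [[-0.003, 0, -0.04], 0, -1],
  [[-0.003, 0, -0.04], 0, -1],
  [[-0.003, 0, -0.04], 0, -1],
  [[-0.003, 0, -0.04], 0, -1],
])

```text
time: 5.35
tool_pos: [0.4343, 0.0861, 0.0278]
ee_rot: [-3.141, 0.0, 1.527]
wrist_force: [-0.3, -0.6, 0.3]
width: 0.0771
finger_force: 0.0
```

```bash
sed -i 's/p=np.array(o\["tool_pos"\])\*1000;/p=np.array(o["tool_pos"])*1000+[0,0,22];/; s/(c\*d\[0\]+s\*d\[1\]/map(float,(c*d[0]+s*d[1]/; s/, -d\[2\])\]/, -d[2]))]/' h.py
python3 - <<'E'
from h import *
go([435,86,3,87.5])
s,im,W=snap("top");Z=W[...,2]
hsv=cv2.cvtColor(im,cv2.COLOR_RGB2HSV); H,S=hsv[...,0],hsv[...,1]
m=box((H<20)&(S>150)&(Z<.03)&(Z>-.02),190,285,195,235); print(m.sum(),rect(W,m))
E
```

```text
t 5.35 pos [434.3  86.1  49.8] yaw 87.52 w 77.1 F [-0.3 -0.6  0.3] ff 0.0
[-0.0001, 0.0007, 0.0468] 0.002
406 (array([429.7,  86.4]), array([ 59.9, 215.4]), 89.3, array([ 9.1, 14. , 18.5]))
```

Request:
carry_out([
  [[0, 0.001, 0], 0, -1],
  [[0, 0.001, 0], 0, -1],
  [[0, 0.001, 0.025], 0, -1],
  [[0, 0.001, 0.042], 0, -1],
  [[0, 0.001, 0.047], 0, -1],
  [[0, 0.001, 0.047], 0, -1],
  [[0, 0.001, 0.047], 0, 1],
  [[0, 0.001, 0.047], 0, 1],
  [[0, 0.001, 0.047], 0, 1],
  [[0, 0.001, 0.047], 0, 1],
])

```text
time: 6.65
tool_pos: [0.4355, 0.0861, -0.0187]
ee_rot: [3.141, -0.0, 1.527]
wrist_force: [-0.5, 0.4, 1.4]
width: 0.0595
finger_force: 30.0
```

Request:
carry_out([
  [[0, 0, 0], 0, 1],
  [[0, 0, 0], 0, 1],
  [[0, 0, 0], 0, 1],
  [[0, 0, 0], 0, 1],
])

```text
time: 7.15
tool_pos: [0.4355, 0.0861, -0.0187]
ee_rot: [3.141, -0.0, 1.527]
wrist_force: [-0.7, -0.2, 2.9]
width: 0.0595
finger_force: 30.0
```

Run:
```python
from h import *
go([435,86,63,87.5],[597,31,100,81.2],[597,31,40,81.2])
```

```text
t 7.15 pos [435.5  86.1   3.3] yaw 87.52 w 59.5 F [-0.7 -0.2  2.9] ff 30.0
[-0.0001, -0.0005, -0.0597] 0.002
[-0.048, 0.1638, -0.0967] 0.632
[-0.048, 0.1638, -0.0367] 0.632
```

Request:
carry_out([
  [[0, 0, -0.03], 0, 1],
  [[0, 0, -0.07], 0, 1],
  [[-0.005, 0.02, -0.08], 0.1, 1],
  [[-0.018, 0.06, -0.08], 0.25, 1],
  [[-0.03, 0.1, -0.08], 0.4, 1],
  [[-0.042, 0.14, -0.08], 0.55, 1],
  [[-0.048, 0.16, -0.08], 0.632, 1],
  [[-0.048, 0.164, -0.08], 0.632, 1],
  [[-0.048, 0.164, -0.08], 0.632, 1],
  [[-0.048, 0.164, -0.08], 0.632, 1],
])

```text
time: 8.4
tool_pos: [0.5962, 0.0315, 0.061]
ee_rot: [-3.141, -0.0, 1.418]
wrist_force: [0.4, 0.1, -1.2]
width: 0.0598
finger_force: 30.0
```

Request:
carry_out([
  [[0, 0, 0], 0, 1],
  [[0, 0, 0], 0, 1],
  [[0, 0, 0], 0, 1],
])

```text
time: 8.78
tool_pos: [0.5971, 0.0311, 0.0613]
ee_rot: [3.141, -0.0, 1.417]
wrist_force: [0.5, -0.5, -0.8]
width: 0.0592
finger_force: 30.0
```

Run:
```python
from h import *
go([597.3,30.6,40,81.2],[597.3,30.6,18,81.2])
s,im,W=snap("side");Z=W[...,2]; save(cv2.resize(im[150:260,160:330],None,fx=4,fy=4),"d.png")
s,im,W=snap("top");Z=W[...,2]
hsv=cv2.cvtColor(im,cv2.COLOR_RGB2HSV); H,S=hsv[...,0],hsv[...,1]
m=big(box((H<20)&(S>150)&(Z>.06)&(Z<.12),190,310,120,235)); print(m.sum(),rect(W,m))
```

```text
t 8.78 pos [597.1  31.1  83.3] yaw 81.21 w 59.2 F [ 0.5 -0.5 -0.8] ff 30.0
[-0.0005, 0.0003, 0.0433] 0.001
[-0.0005, 0.0003, 0.0653] 0.001
213 (array([580.7, -61.4]), array([30.4, 60.8]), 174.65, array([90. , 94.1, 98. ]))
```

View pics/d.png

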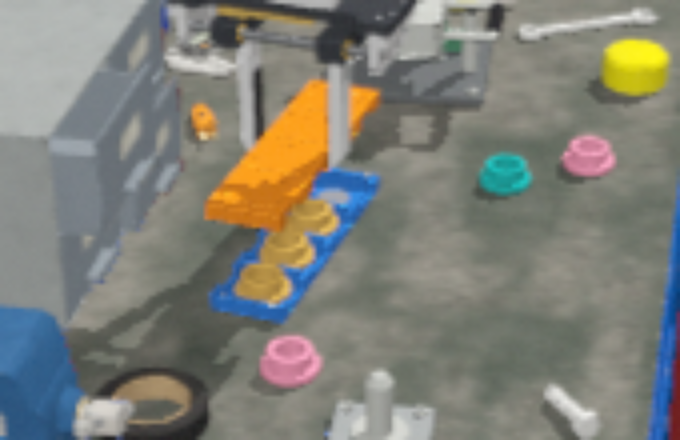

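The orange tray hangs level and parallel above the blue one, so I'll lower it on.

Request:
carry_out([
  [[0, 0, 0.02], 0, 1],
  [[0, 0, 0.04], 0, 1],
  [[0, 0, 0.052], 0, 1],
  [[0, 0, 0.058], 0, 1],
  [[0, 0, 0.062], 0, 1],
  [[0, 0, 0.065], 0, 1],
  [[0, 0, 0.067], 0, 1],
  [[0, 0, 0.067], 0, 1],
  [[0, 0, 0.067], 0, 1],
])

```text
time: 10.0
tool_pos: [0.5976, 0.031, -0.0046]
ee_rot: [3.14, -0.0, 1.417]
wrist_force: [-2.5, 0.1, 5.8]
width: 0.0592
finger_force: 30.0
```

Run:
```python
from h import *
go([597.3,30.6,2.5,81.2])
s,im,W=snap("side");Z=W[...,2]; 
hsv=cv2.cvtColor(im,cv2.COLOR_RGB2HSV); H,S=hsv[...,0],hsv[...,1]
m=big(box((H<20)&(S>150)&(Z>.005)&(Z<.06),190,310,150,250)); print(m.sum(),rect(W,m))
p=W[m]; Q,*_=np.linalg.lstsq(np.c_[p[:,:2],np.ones(len(p))],p[:,2],rcond=None); print(Q)
save(cv2.resize(im[160:250,190:300],None,fx=5,fy=5),"e.png")
```

```text
t 10.00 pos [597.6  31.   17.4] yaw 81.20 w 59.2 F [-2.5  0.1  5.8] ff 30.0
[-0.0004, -0.0002, 0.0149] -0.0
600 (array([599.8,  36.9]), array([ 64.3, 221.7]), 81.86, array([21.1, 27.6, 30.7]))
[ 0.00139734 -0.01286548  0.02704326]
```

View pics/e.png

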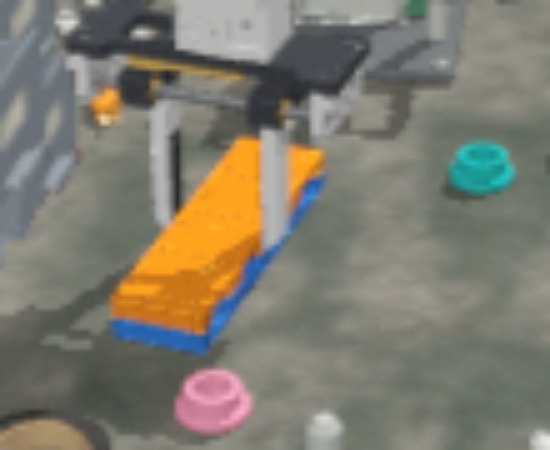

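The trays sit rim on rim and aligned. Next I'll release, drop to grip both trays, and lift.

Request:
carry_out([
  [[0, 0, -0.001], 0, -0.7],
  [[0, 0, -0.001], 0, -0.7],
  [[0, 0, -0.001], 0, -0.7],
  [[0, 0, -0.001], 0, -0.7],
  [[0, 0, 0.007], 0, -0.7],
  [[0, 0, 0.016], 0, -0.7],
  [[0, 0, 0.016], 0, -0.7],
  [[0, 0, 0.016], 0, 1],
  [[0, 0, 0.016], 0, 1],
  [[0, 0, 0.016], 0, 1],
])

```text
time: 11.3
tool_pos: [0.5973, 0.031, -0.0221]
ee_rot: [3.141, -0.0, 1.417]
wrist_force: [0.4, -0.3, 1.1]
width: 0.0598
finger_force: 30.5
```

Request:
carry_out([
  [[0, 0, 0], 0, 1],
  [[0, 0, 0], 0, 1],
  [[0, 0, -0.005], 0, 1],
  [[0, 0, -0.015], 0, 1],
  [[0, 0, -0.015], 0, 1],
])

```text
time: 11.92
tool_pos: [0.5976, 0.031, -0.0062]
ee_rot: [3.14, -0.0, 1.417]
wrist_force: [0.8, -0.2, -4.9]
width: 0.0602
finger_force: 30.0
```

Run:
```python
from h import *
U=np.array([.0924,-.9957]);V=np.array([-.9957,-.0924])
f=lambda u,v=-535.9: list((u*U+v*V).round(1))
print(f(130),f(180),f(232))
go(f(110)+[64,95.3])
s,im,W=snap("side");Z=W[...,2]; save(cv2.resize(im[160:250,190:300],None,fx=5,fy=5),"f.png")
hsv=cv2.cvtColor(im,cv2.COLOR_RGB2HSV); H,S=hsv[...,0],hsv[...,1]
for k in (H<20)&(Z>.028),(H>100)&(H<125):
    m=big(box(k&(S>130)&(Z>.005)&(Z<.08),190,310,150,250)); print(m.sum(),rect(W,m))
    p=W[m]; Q,*_=np.linalg.lstsq(np.c_[p[:,:2],np.ones(len(p))],p[:,2],rcond=None); print(Q)
```

```text
[np.float64(545.6), np.float64(-79.9)] [np.float64(550.2), np.float64(-129.7)] [np.float64(555.0), np.float64(-181.5)]
t 11.93 pos [597.6  31.   15.8] yaw 81.20 w 60.2 F [ 0.8 -0.2 -4.9] ff 30.0
[-0.0982, -0.0393, -0.0482] -1.41
611 (array([599.9,  39.5]), array([ 63.3, 210.8]), 81.56, array([35.7, 43.1, 46.4]))
[ 0.0041476  -0.01840304  0.04139033]
106 (array([590.3, 107.4]), array([ 51.7, 114.6]), 52.86, array([16.4, 21.7, 27.9]))
[0.01169557 0.00613621 0.01421009]
```

View pics/f.png

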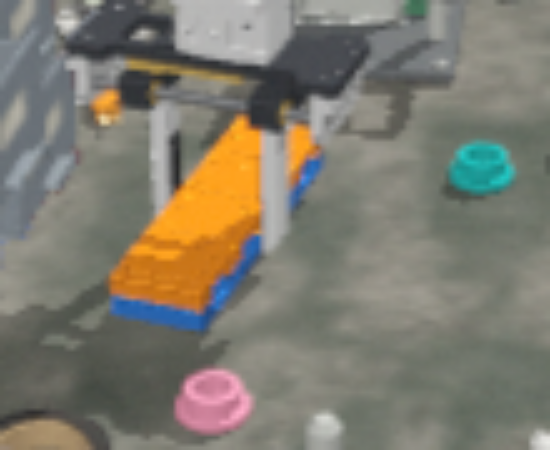

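The pair is lifted together and level, with its underside at tip height. Next is the pose in front of the sleeve mouth.

Request:
carry_out([
  [[0, 0, -0.02], 0, 1],
  [[-0.005, -0.002, -0.04], -0.1, 1],
  [[-0.02, -0.008, -0.045], -0.4, 1],
  [[-0.04, -0.016, -0.045], -0.7, 1],
  [[-0.06, -0.024, -0.045], -1.0, 1],
  [[-0.08, -0.033, -0.045], -1.3, 1],
  [[-0.094, -0.039, -0.045], -1.41, 1],
  [[-0.098, -0.039, -0.045], -1.41, 1],
  [[-0.098, -0.039, -0.045], -1.41, 1],
  [[-0.098, -0.039, -0.045], -1.41, 1],
])

```text
time: 13.22
tool_pos: [0.544, -0.0594, 0.0383]
ee_rot: [3.141, -0.0, 1.664]
wrist_force: [-0.6, 0.1, -4.2]
width: 0.0602
finger_force: 30.0
```

```bash
cat >> h.py <<'E'
U=np.array([.0924,-.9957]);V=np.array([-.9957,-.0924])
f=lambda u,v=-535.9: (u*U+v*V).round(1).tolist()
def col(im):
    h=cv2.cvtColor(im,cv2.COLOR_RGB2HSV); return h[...,0],h[...,1],h[...,2]
E
python3 - <<'E'
from h import *
go(f(232)+[61,95.3])
s,im,W=snap("top");Z=W[...,2]; H,S,Vv=col(im); save(cv2.resize(im[120:220,240:400],None,fx=4,fy=4),"g.png")
m=box((H<20)&(S>150)&(Z>.07)&(Z<.12),240,345,120,235); print(m.sum(),rect(W,m))
p=W[m][:,:2]*1000; print("org own x",np.percentile(p@V,[1,99]),"own y",np.percentile(p@U,[1,99]))
m=big(box((Z>.086)&(Z<.102)&(S<60),332,376,150,190)); p=W[m][:,:2]*1000; print("slv own x",np.percentile(p@V,[1,99]),"own y",np.percentile(p@U,[1,99]),rect(W,m))
E
```

```text
t 13.22 pos [544.  -59.4  60.3] yaw 95.32 w 60.2 F [-0.6  0.1 -4.2] ff 30.0
[-0.1226, -0.0004, -0.0007] 0.002
538 (array([541.6, -61.6]), array([ 60.6, 214.3]), 94.36, array([84.6, 88.7, 92.9]))
org own x [-564.44228184 -504.92418443] own y [  5.15358147 216.52412699]
slv own x [-571.76120181 -499.92657117] own y [257.51604119 356.69730086] (array([ 563. , -256.9]), array([ 77.5, 102.4]), 94.57, array([90.3, 94.8, 99.2]))
```

View pics/g.png

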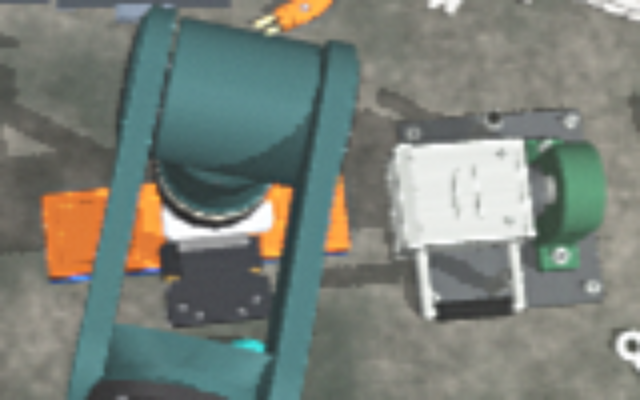

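The pair lines up with the sleeve within about 1 mm (orange own-x centre -534.7, sleeve -535.8). I'll go part-way in and check forces.

Request:
carry_out([
  [[-0.01, 0.001, 0], 0, 1],
  [[-0.025, 0.001, 0], 0, 1],
  [[-0.035, 0.001, 0], 0, 1],
  [[-0.043, 0.001, 0], 0, 1],
  [[-0.05, 0.001, 0], 0, 1],
  [[-0.057, 0.001, 0], 0, 1],
  [[-0.064, 0.001, 0], 0, 1],
  [[-0.07, 0.001, 0], 0, 1],
  [[-0.07, 0.001, 0], 0, 1],
])

```text
time: 14.4
tool_pos: [0.5509, -0.13, 0.038]
ee_rot: [-3.141, 0.0, 1.663]
wrist_force: [0.2, -0.5, -4.1]
width: 0.0599
finger_force: 30.0
```

Request:
carry_out([
  [[-0.008, 0, 0], 0, 1],
  [[-0.016, 0, 0], 0, 1],
  [[-0.024, 0, 0], 0, 1],
  [[-0.032, 0, 0], 0, 1],
  [[-0.038, 0, 0], 0, 1],
  [[-0.044, 0, 0], 0, 1],
  [[-0.044, 0, 0], 0, 1],
])

```text
time: 15.28
tool_pos: [0.5553, -0.1741, 0.0381]
ee_rot: [3.141, 0.001, 1.663]
wrist_force: [0.5, -0.7, -5.3]
width: 0.0598
finger_force: 30.0
```

Run:
```python
from h import *
go(f(232)+[61,95.3])
s,im,W=snap("side"); save(cv2.resize(im[120:210,200:330],None,fx=5,fy=5),"i.png")
```

```text
t 15.28 pos [ 555.3 -174.1   60.1] yaw 95.26 w 59.8 F [ 0.5 -0.7 -5.3] ff 30.0
[-0.0074, -0.001, -0.0009] -0.004
```

Request:
carry_out([
  [[-0.004, 0, 0], 0, 1],
  [[-0.007, 0, 0], 0, 1],
  [[-0.009, 0, 0], 0, 1],
  [[-0.009, 0, 0], 0, 1],
])

```text
time: 15.82
tool_pos: [0.5558, -0.1824, 0.038]
ee_rot: [-3.141, -0.0, 1.663]
wrist_force: [-0.3, 1.2, -4.9]
width: 0.0596
finger_force: 30.0
```

Request:
carry_out([
  [[-0.001, 0, 0], 0, 1],
  [[-0.002, 0, 0], 0, 1],
  [[-0.002, 0, 0], 0, 1],
])

```text
time: 16.2
tool_pos: [0.556, -0.1829, 0.038]
ee_rot: [-3.141, -0.003, 1.663]
wrist_force: [-0.3, 4.5, -4.3]
width: 0.0599
finger_force: 30.0
```

Request:
carry_out([
  [[-0.001, 0, 0], 0, 1],
  [[-0.002, 0, 0], 0, 1],
  [[-0.002, 0, 0], 0, 1],
])

```text
time: 16.58
tool_pos: [0.5562, -0.1829, 0.0379]
ee_rot: [-3.141, -0.006, 1.664]
wrist_force: [-1.1, 9.3, -2.1]
width: 0.0598
finger_force: 30.0
```

The stop is reached (9 N, not advancing). I'll relax the push, lower 2 mm onto the sleeve floor, then release and rise.

Request:
carry_out([
  [[0.001, 0, 0], 0, 1],
  [[0.002, 0, 0.001], 0, 1],
  [[0.002, 0, 0.002], 0, 1],
  [[0.002, 0, 0.003], 0, 1],
  [[0.002, 0, 0.003], 0, 0.0],
  [[0.002, 0, 0.003], 0, -0.6],
  [[0.002, 0, 0.003], 0, -0.7],
  [[0.002, 0, 0.003], 0, -0.7],
  [[0.002, 0, 0.003], 0, -0.8],
  [[0.002, 0, 0.003], 0, -0.8],
])

```text
time: 17.82
tool_pos: [0.5562, -0.1844, 0.0351]
ee_rot: [3.141, 0.0, 1.663]
wrist_force: [-0.9, -0.7, 0.5]
width: 0.0847
finger_force: 0.0
```

Request:
carry_out([
  [[0, 0, -0.02], 0, -0.9],
  [[0, 0, -0.05], 0, -0.9],
  [[0, 0, -0.09], 0, -0.9],
  [[0, 0, -0.11], 0, -0.9],
  [[0, 0, -0.11], 0, -0.9],
])

```text
time: 18.45
tool_pos: [0.5574, -0.1848, 0.1474]
ee_rot: [3.137, 0.002, 1.663]
wrist_force: [-0.7, -0.6, 0.5]
width: 0.0892
finger_force: 0.0
```

Run:
```python
from h import *
L=f(301,-453.9); print(L)
go(L+[150,95.3],L+[63,95.3])
s,im,W=snap("side"); Z=W[...,2];H,S,_=col(im); save(cv2.resize(im[110:210,200:330],None,fx=5,fy=5),"j.png")
m=big(box((H<20)&(S>150)&(Z>.05)&(Z<.12),200,345,110,235)); p=W[m]*1000
print(m.sum(),"own y",np.percentile(p[:,:2]@U,[1,99]),"own x",np.percentile(p[:,:2]@V,[1,99]))
Q,*_=np.linalg.lstsq(np.c_[p[:,:2]@U,np.ones(len(p))],p[:,2],rcond=None); print(Q)
```

```text
[479.8, -257.8]
t 18.45 pos [ 557.4 -184.8  169.4] yaw 95.30 w 89.2 F [-0.7 -0.6  0.5] ff 0.0
[-0.0655, -0.084, 0.0194] -0.0
[-0.0655, -0.084, 0.1064] -0.0
415 own y [120.630671   266.00952028] own x [-568.55838229 -509.88235586]
[ 0.07712028 66.41974158]
```

View pics/j.png

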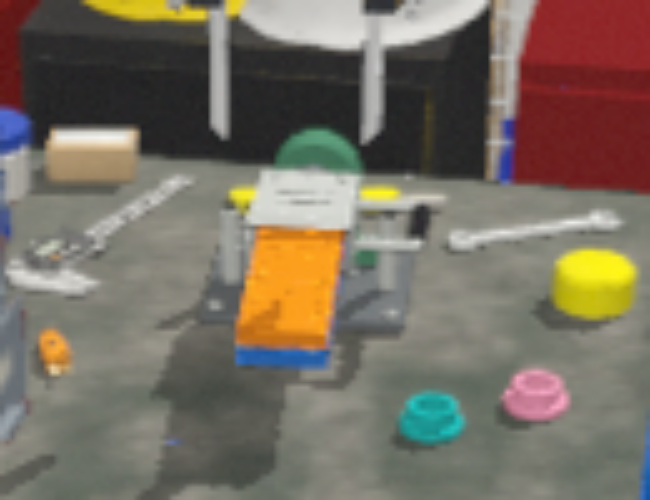

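The pair sits in the sleeve: orange on top at rows 230-345, the outer end sagging slightly, the lever at (420,222). I'll move above the lever, out of view of the pair, and check how far in it is.

Request:
carry_out([
  [[-0.02, -0.025, 0], 0, -0.9],
  [[-0.045, -0.06, 0], 0, -0.5],
  [[-0.066, -0.084, 0], 0, -0.2],
  [[-0.066, -0.084, 0.01], 0, 0],
  [[-0.066, -0.084, 0.01], 0, 0],
  [[-0.066, -0.084, 0.01], 0, 0],
])

```text
time: 19.25
tool_pos: [0.4789, -0.2567, 0.1342]
ee_rot: [-3.141, -0.001, 1.665]
wrist_force: [-0.7, 0.2, 0.3]
width: 0.0475
finger_force: 0.0
```

Run:
```python
from h import *
L=f(301,-453.9)
go(L+[150,95.3],L+[61,95.3])
s,im,W=snap("top"); Z=W[...,2];H,S,_=col(im); save(cv2.resize(im[130:220,270:400],None,fx=5,fy=5),"k.png")
m=big(box((H<20)&(S>150)&(Z>.05)&(Z<.12),240,345,110,235)); p=W[m]*1000
print(m.sum(),"own y",np.percentile(p[:,:2]@U,[0,1,99,100]),"own x",np.percentile(p[:,:2]@V,[1,99]),rect(W,m))
```

```text
t 19.25 pos [ 478.9 -256.7  156.2] yaw 95.37 w 47.5 F [-0.7  0.2  0.3] ff 0.0
[-0.0012, 0.0007, 0.0062] 0.007
[-0.0012, 0.0007, 0.0952] 0.007
907 own y [127.45348181 128.57648723 254.33355428 256.25016825] own x [-565.38230781 -506.23371878] (array([ 551.1, -141.5]), array([ 60.9, 128.7]), 95.09, array([76.8, 82.6, 88.4]))
```

The outer end is at own y ≈ 127.5 mm, so the pair is fully home. Now I'll grip the lever.

Request:
carry_out([
  [[-0.001, 0.0005, 0.03], 0, 0],
  [[-0.001, 0.0005, 0.06], 0, 0],
  [[-0.001, 0.0005, 0.085], 0, 0],
  [[-0.001, 0.0005, 0.092], 0, 0],
  [[-0.001, 0.0005, 0.092], 0, 0],
  [[-0.001, 0.0005, 0.092], 0, 1],
  [[-0.001, 0.0005, 0.092], 0, 1],
  [[-0.001, 0.0005, 0.092], 0, 1],
  [[-0.001, 0.0005, 0.092], 0, 1],
  [[-0.001, 0.0005, 0.092], 0, 1],
])

```text
time: 20.55
tool_pos: [0.4814, -0.2588, 0.0438]
ee_rot: [3.137, 0.001, 1.663]
wrist_force: [5.1, 1.0, -1.0]
width: 0.013
finger_force: 30.0
```

Run:
```python
from h import *
go([478.9,-257,64,95.3])
for k in range(1,21):
    a=np.pi*k/20; print(k,round((82*(1-np.cos(a)))/1000,4),round(-82*np.sin(a)/1000,4))
```

```text
t 20.55 pos [ 481.4 -258.8   65.8] yaw 95.29 w 13.0 F [ 5.1  1.  -1. ] ff 30.0
[0.002, -0.0023, 0.0018] -0.001
1 0.001 -0.0128
2 0.004 -0.0253
3 0.0089 -0.0372
4 0.0157 -0.0482
5 0.024 -0.058
6 0.0338 -0.0663
7 0.0448 -0.0731
8 0.0567 -0.078
9 0.0692 -0.081
10 0.082 -0.082
11 0.0948 -0.081
12 0.1073 -0.078
13 0.1192 -0.0731
14 0.1302 -0.0663
15 0.14 -0.058
16 0.1483 -0.0482
17 0.1551 -0.0372
18 0.16 -0.0253
19 0.163 -0.0128
20 0.164 -0.0
```

Request:
carry_out([
  [[0, 0.003, -0.0128], 0, 1],
  [[0, 0.006, -0.0253], 0, 1],
  [[0, 0.011, -0.0372], 0, 1],
  [[0, 0.0175, -0.0482], 0, 1],
  [[0, 0.026, -0.058], 0, 1],
  [[0, 0.036, -0.0663], 0, 1],
  [[0, 0.047, -0.0731], 0, 1],
  [[0, 0.0585, -0.078], 0, 1],
  [[0, 0.071, -0.081], 0, 1],
  [[0, 0.084, -0.082], 0, 1],
])

```text
time: 21.8
tool_pos: [0.562, -0.2531, 0.1299]
ee_rot: [-3.141, 0.005, 1.661]
wrist_force: [-5.7, -4.1, 8.9]
width: 0.013
finger_force: 30.0
```

Request:
carry_out([
  [[0, 0.0128, 0.001], 0, 1],
  [[0, 0.0253, 0.004], 0, 1],
  [[0, 0.0372, 0.0089], 0, 1],
  [[0, 0.0482, 0.0157], 0, 1],
  [[0, 0.058, 0.024], 0, 1],
  [[0, 0.0663, 0.0338], 0, 1],
  [[0, 0.0731, 0.0448], 0, 1],
  [[0, 0.078, 0.0567], 0, 1],
  [[0, 0.081, 0.0692], 0, 1],
  [[0, 0.082, 0.082], 0, 1],
])

```text
time: 23.05
tool_pos: [0.6447, -0.2456, 0.0464]
ee_rot: [3.141, 0.004, 1.662]
wrist_force: [-3.0, -4.1, 5.0]
width: 0.0132
finger_force: 30.0
```

Request:
carry_out([
  [[0, 0, 0.002], 0, 1],
  [[0, 0, 0.003], 0, 1],
  [[0, 0, 0.003], 0, 1],
  [[0, 0, 0.003], 0, 1],
])

```text
time: 23.55
tool_pos: [0.6448, -0.2456, 0.0431]
ee_rot: [3.14, 0.004, 1.662]
wrist_force: [-2.7, -4.6, 2.9]
width: 0.0133
finger_force: 30.0
```

Run:
```python
from h import *
go([478.9,-257,64,95.3])
s,im,W=snap("side"); Z=W[...,2];H,S,_=col(im); save(cv2.resize(im[110:210,200:330],None,fx=5,fy=5),"l.png")
s,im,W=snap("top"); Z=W[...,2];H,S,_=col(im)
m=box((H>100)&(H<125)&(S>130)&(Z>.05)&(Z<.12),270,345,130,200); p=W[m]*1000
print(m.sum(),"own y",np.percentile(p[:,:2]@U,[0,1,99,100]),"own x",np.percentile(p[:,:2]@V,[1,99]),p[:,2].mean())
```

```text
t 23.55 pos [ 644.8 -245.6   65.1] yaw 95.23 w 13.3 F [-2.7 -4.6  2.9] ff 30.0
[0.0038, -0.1663, 0.0011] -0.007
650 own y [125.76736511 127.6687288  221.28036926 225.56627116] own x [-559.02800041 -499.38718715] 82.74817867818808
```

View pics/l.png

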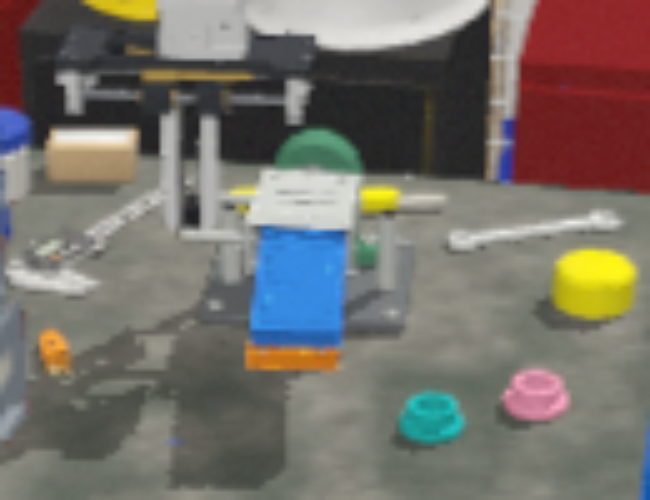

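The trays are swapped over: blue now on top (rows 230-330), orange below, lever on the far side. I'll release the lever, rise and go to the pair.

Request:
carry_out([
  [[0, 0, 0], 0, 0.2],
  [[0, 0, 0], 0, 0.1],
  [[0, 0, 0], 0, 0.1],
  [[0, 0, 0], 0, 0.1],
  [[0, 0, -0.03], 0, 0.1],
  [[0, 0, -0.07], 0, 0.1],
  [[0, 0, -0.11], 0, -0.5],
  [[0, 0, -0.12], 0, -1],
  [[0, 0, -0.12], 0, -1],
  [[0, 0, -0.12], 0, -1],
])

```text
time: 24.9
tool_pos: [0.6434, -0.2428, 0.1571]
ee_rot: [-3.138, -0.002, 1.663]
wrist_force: [-0.4, 0.1, -1.0]
width: 0.0786
finger_force: 0.0
```

Run:
```python
from h import *
T=f(234,-531)
go(T+[150,95.3],T+[58,95.3])
```

```text
t 24.90 pos [ 643.4 -242.8  179.1] yaw 95.29 w 78.6 F [-0.4  0.1 -1. ] ff 0.0
[0.0673, -0.0873, 0.0291] -0.001
[0.0673, -0.0873, 0.1211] -0.001
```

Request:
carry_out([
  [[0.02, -0.025, 0], 0, -1],
  [[0.045, -0.06, 0], 0, -1],
  [[0.065, -0.085, 0], 0, -1],
  [[0.067, -0.087, 0.02], 0, -1],
  [[0.067, -0.087, 0.05], 0, -1],
  [[0.067, -0.087, 0.05], 0, -1],
  [[0.067, -0.087, 0.05], 0, -1],
])

```text
time: 25.78
tool_pos: [0.5516, -0.1847, 0.1098]
ee_rot: [-3.141, -0.001, 1.663]
wrist_force: [0.8, 0.5, -0.0]
width: 0.0941
finger_force: 0.0
```

Request:
carry_out([
  [[0, 0, 0.02], 0, -1],
  [[0, 0, 0.045], 0, -1],
  [[0, 0, 0.065], 0, -1],
  [[0, 0, 0.071], 0, -1],
  [[0, 0, 0.071], 0, -1],
  [[0, 0, 0.071], 0, 0],
  [[0, 0, 0.071], 0, 1],
  [[0, 0, 0.071], 0, 1],
  [[0, 0, 0.071], 0, 1],
  [[0, 0, 0.071], 0, 1],
])

```text
time: 27.02
tool_pos: [0.5534, -0.1845, 0.0396]
ee_rot: [3.138, 0.0, 1.664]
wrist_force: [5.3, 0.4, -2.1]
width: 0.0601
finger_force: 29.7
```

Request:
carry_out([
  [[0, 0, 0], 0, 1],
  [[0, 0, 0], 0, 1],
  [[0, 0, 0], 0, 1],
])

```text
time: 27.4
tool_pos: [0.5534, -0.1846, 0.0396]
ee_rot: [3.138, 0.0, 1.664]
wrist_force: [5.8, -0.6, -0.5]
width: 0.0605
finger_force: 29.7
```

Run:
```python
from h import *
go(f(234,-535.9)+[60,95.3])
s,im,W=snap("side"); save(cv2.resize(im[110:210,200:330],None,fx=5,fy=5),"m.png")
```

```text
t 27.40 pos [ 553.4 -184.6   61.6] yaw 95.31 w 60.5 F [ 5.8 -0.6 -0.5] ff 29.7
[0.0009, 0.0019, 0.0016] 0.001
```

View pics/m.png

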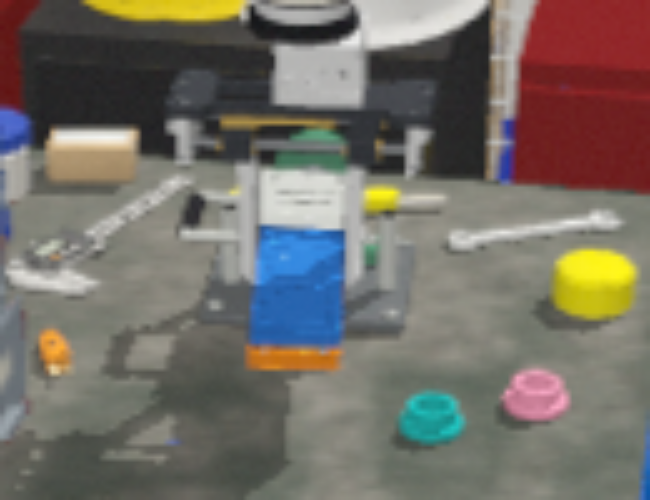

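Both trays are clamped square (60.5 mm). I'll draw them out.

Request:
carry_out([
  [[0.003, 0.001, 0], 0, 1],
  [[0.01, 0.001, 0], 0, 1],
  [[0.02, 0.001, 0], 0, 1],
  [[0.03, 0.001, 0], 0, 1],
  [[0.04, 0.001, 0], 0, 1],
  [[0.05, 0.001, 0], 0, 1],
  [[0.06, 0.001, 0], 0, 1],
  [[0.07, 0.001, 0], 0, 1],
  [[0.08, 0.001, 0], 0, 1],
])

```text
time: 28.58
tool_pos: [0.5448, -0.1041, 0.0388]
ee_rot: [-3.141, -0.0, 1.663]
wrist_force: [-0.6, -0.2, -4.8]
width: 0.0601
finger_force: 29.7
```

Request:
carry_out([
  [[0.01, 0, 0], 0, 1],
  [[0.025, 0, 0], 0, 1],
  [[0.04, 0, 0], 0, 1],
  [[0.06, 0, 0], 0, 1],
  [[0.08, 0, 0], 0, 1],
  [[0.1, 0, 0], 0, 1],
  [[0.11, 0, 0], 0, 1],
  [[0.11, 0, 0], 0, 1],
  [[0.11, 0, 0], 0, 1],
])

```text
time: 29.7
tool_pos: [0.5352, 0.0042, 0.0391]
ee_rot: [3.142, 0.001, 1.663]
wrist_force: [-0.5, 0.1, -4.6]
width: 0.0601
finger_force: 29.7
```

Run:
```python
from h import *
go([560,0,60,90])
s,im,W=snap("side");Z=W[...,2]; H,S,_=col(im); save(cv2.resize(im[130:250,180:320],None,fx=5,fy=5),"n.png")
for k in (H<20),(H>100)&(H<125):
    m=big(box(k&(S>130)&(Z>.03)&(Z<.12),190,310,120,250)); p=W[m]*1000; print(m.sum(),rect(W,m))
    Q,*_=np.linalg.lstsq(np.c_[p[:,:2],np.ones(len(p))],p[:,2],rcond=None); print(Q)
```

```text
t 29.70 pos [535.2   4.2  61.1] yaw 95.28 w 60.1 F [-0.5  0.1 -4.6] ff 29.7
[-0.0064, 0.0243, 0.0011] 0.528
95 (array([521.9, 115. ]), array([25.6, 54.8]), 27.93, array([48.1, 55.3, 61.6]))
[-4.10852866e-02  1.94334740e-01  5.42135131e+01]
750 (array([536.5,  10. ]), array([ 60.1, 225.5]), 98.12, array([73.8, 83.3, 91.9]))
[-1.82476181e-02 -7.96495019e-02  9.50785477e+01]
```

View pics/n.png

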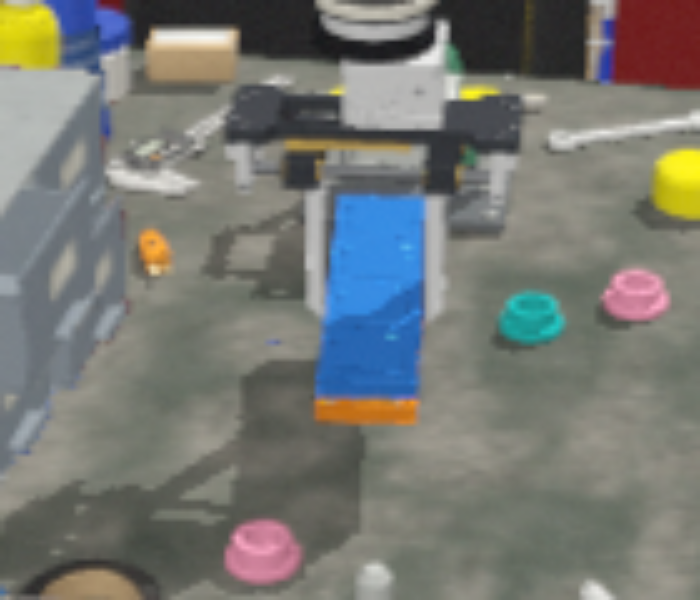

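The pair is out and only slightly nose-down at the +y end. The area below is clear, so I'll set it down right here.

Request:
carry_out([
  [[0, 0, 0.015], 0, 1],
  [[0, 0, 0.03], 0, 1],
  [[0, 0, 0.042], 0, 1],
  [[0, 0, 0.048], 0, 1],
  [[0, 0, 0.051], 0, 1],
  [[0, 0, 0.054], 0, 1],
  [[0, 0, 0.056], 0, 1],
  [[0, 0, 0.057], 0, 1],
  [[0, 0, 0.057], 0, 1],
])

```text
time: 30.88
tool_pos: [0.5354, 0.0044, -0.017]
ee_rot: [3.141, 0.0, 1.663]
wrist_force: [-1.7, -1.1, 2.4]
width: 0.0598
finger_force: 29.9
```

Run:
```python
from h import *
go([535,4,19,95.3])
s,im,W=snap("side");Z=W[...,2]; H,S,_=col(im)
m=big(box((H>100)&(H<125)&(S>130)&(Z>.0)&(Z<.12),190,310,120,260)); p=W[m]*1000; print(m.sum(),rect(W,m))
Q,*_=np.linalg.lstsq(np.c_[p[:,:2],np.ones(len(p))],p[:,2],rcond=None); print(Q)
```

```text
t 30.88 pos [535.4   4.4   5. ] yaw 95.30 w 59.8 F [-1.7 -1.1  2.4] ff 29.9
[-0.0004, -0.0005, -0.014] 0.0
680 (array([536.2,  11.8]), array([ 60. , 219.9]), 97.93, array([23.4, 28.7, 32.1]))
[-1.38460742e-02 -1.95090330e-02  3.65102840e+01]
```

Request:
carry_out([
  [[0, 0, 0], 0, -0.3],
  [[0, 0, 0], 0, -0.7],
  [[0, 0, 0], 0, -0.7],
  [[0, 0, 0], 0, -0.7],
  [[0, 0, -0.006], 0, -0.7],
  [[0, 0, -0.0115], 0, -0.7],
  [[0, 0, -0.0115], 0, -0.7],
  [[0, 0, -0.0115], 0, 1],
  [[0, 0, -0.0115], 0, 1],
  [[0, 0, -0.0115], 0, 1],
])

```text
time: 32.17
tool_pos: [0.535, 0.0047, -0.0066]
ee_rot: [-3.141, -0.0, 1.663]
wrist_force: [0.6, 0.4, -0.4]
width: 0.0598
finger_force: 29.8
```

Request:
carry_out([
  [[0, 0, 0], 0, 1],
  [[0, 0, 0], 0, 1],
  [[0, 0, -0.005], 0, 1],
  [[0, 0, -0.015], 0, 1],
  [[0, 0, -0.03], 0, 1],
  [[0, 0, -0.05], 0, 1],
  [[0, 0, -0.07], 0, 1],
  [[0, 0, -0.07], 0, 1],
  [[0, 0, -0.07], 0, 1],
])

```text
time: 33.3
tool_pos: [0.5349, 0.0046, 0.0634]
ee_rot: [-3.141, -0.0, 1.663]
wrist_force: [-0.3, -0.5, -1.2]
width: 0.0599
finger_force: 29.8
```

Run:
```python
from h import *
go([435,86,70,87.5],[435,86,8,87.5])
s,im,W=snap("side");Z=W[...,2]; save(cv2.resize(im[130:250,180:320],None,fx=5,fy=5),"o.png")
```

```text
t 33.30 pos [534.9   4.6  85.4] yaw 95.30 w 59.9 F [-0.3 -0.5 -1.2] ff 29.8
[0.0903, -0.092, 0.0154] 0.78
[0.0903, -0.092, 0.0774] 0.78
```

View pics/o.png

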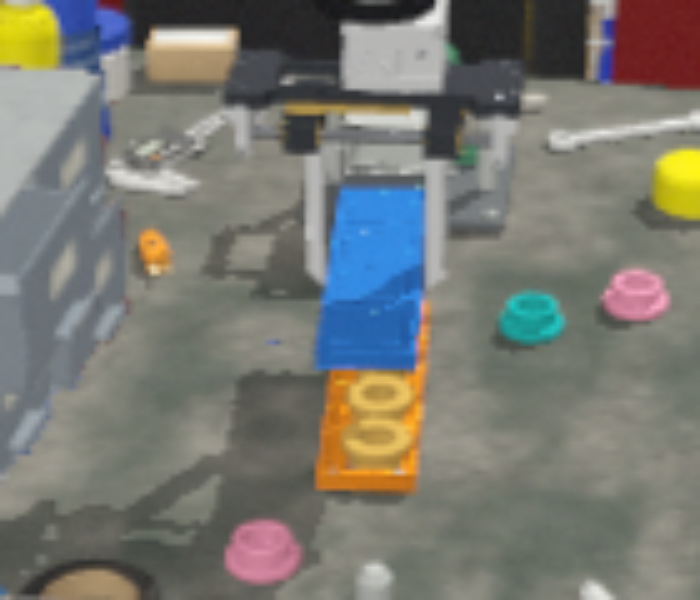

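The blue tray is off and the bushes stand flange up in the orange tray. I'll set the blue tray down where the orange one first lay.

Request:
carry_out([
  [[0.02, -0.02, 0], 0.15, 1],
  [[0.05, -0.05, 0], 0.4, 1],
  [[0.08, -0.08, 0], 0.7, 1],
  [[0.09, -0.092, 0.01], 0.78, 1],
  [[0.09, -0.092, 0.03], 0.78, 1],
  [[0.09, -0.092, 0.055], 0.78, 1],
  [[0.09, -0.092, 0.072], 0.78, 1],
  [[0.09, -0.092, 0.08], 0.78, 1],
  [[0.09, -0.092, 0.084], 0.78, 1],
  [[0.09, -0.092, 0.084], 0.78, 1],
])

```text
time: 34.6
tool_pos: [0.4359, 0.0856, -0.02]
ee_rot: [3.14, -0.0, 1.527]
wrist_force: [0.0, 0.9, -1.0]
width: 0.0598
finger_force: 29.8
```

Request:
carry_out([
  [[0, 0, 0], 0, 0],
  [[0, 0, 0], 0, -0.7],
  [[0, 0, 0], 0, -0.7],
  [[0, 0, 0], 0, -0.7],
  [[0, 0, -0.03], 0, -0.7],
  [[0, 0, -0.07], 0, -0.5],
  [[0.09, -0.02, -0.1], 0, -0.3],
  [[0.13, -0.04, -0.1], 0, -0.3],
  [[0.13, -0.04, -0.1], 0, -0.3],
  [[0.13, -0.04, -0.1], 0, -0.3],
])

```text
time: 35.85
tool_pos: [0.4007, 0.2176, 0.0795]
ee_rot: [3.141, 0.001, 1.529]
wrist_force: [0.5, -0.4, -0.7]
width: 0.061
finger_force: 0.0
```

Run:
```python
from h import *
go([480,215,100,95])
s,im,W=snap("top");Z=W[...,2]; H,S,_=col(im); np.savez("top1.npz",im=im,W=W)
save(cv2.resize(im[130:250,120:300],None,fx=4,fy=4),"p.png")
s2,im2,W2=snap("side"); np.savez("side1.npz",im=im2,W=W2)
```

```text
t 35.85 pos [400.7 217.6 101.5] yaw 87.62 w 61.0 F [ 0.5 -0.4 -0.7] ff 0.0
[0.0007, 0.0793, 0.0015] -0.738
```

View pics/p.png

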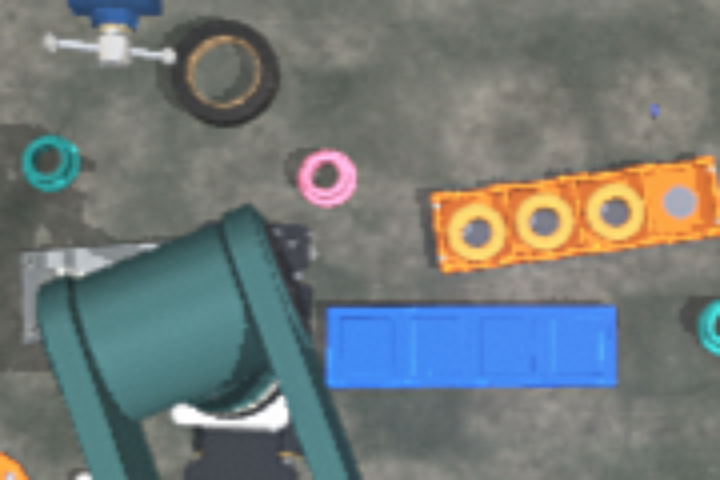

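That view brings me to 15 pictures viewed, one over the limit of 14, so I'll work from numbers only from here. It shows the bushes flange up at about (478,230), (545,220) and (615,210), and the blue tray down flat.

```bash
cat >> h.py <<'E'
def plane(s,uv,z):
    """pixels -> world xy (mm) on plane z (mm)"""
    uv=np.atleast_2d(np.asarray(uv,float)); r=np.c_[uv,np.ones(len(uv))]@np.linalg.inv(s["mtx"]).T@s["R"]; c=-s["R"].T@s["t"]
    return ((c+r*((z/1000-c[2])/r[:,2])[:,None])*1000)[:,:2]
E
python3 - <<'E'
from h import *
s=robot.snapshot("top"); d=np.load("top1.npz"); im,W=d["im"],d["W"]; Z=W[...,2]; H,S,Vv=col(im)
print("hues",[tuple(int(x) for x in (H[v,u],S[v,u],Vv[v,u])) for u,v in ((239,193),(233,187),(256,190),(294,175),(231,190))])
# template: ring 44/23 on plane z=22, score brass-likeness (B-G relation) 
br=box((H>=19)&(H<32)&(S>80)&(Z>-.0),225,290,165,200)
n,l,st,c=cv2.connectedComponentsWithStats(br.astype(np.uint8))
for i in range(1,n):
    if st[i,4]>25:
        vv,uu=np.nonzero(l==i); xy=plane(s,np.c_[uu,vv],22).astype(np.float32)
        (ec,r)=cv2.minEnclosingCircle(xy); mn=(xy.min(0)+xy.max(0))/2
        print(st[i,4],"centroid",xy.mean(0).round(1),"mid",mn.round(1),"enc",np.round(ec,1),round(r,1),"z",np.nanmedian(Z[l==i])*1000)
org=big(box((H<20)&(S>150)&(Z<.03)&(Z>-.02),220,310,160,205)); print("orange",rect(W,org))
E
```

```text
hues [(23, 138, 254), (23, 138, 251), (22, 141, 252), (12, 194, 225), (11, 172, 185)]
99 centroid [533.7 -20.9] mid [533.6 -20.8] enc [533.4 -20.9] 20.9 z 21.60169906245033
98 centroid [526.9  31.9] mid [526.4  32.9] enc [526.6  32.4] 20.8 z 21.859897810597612
101 centroid [519.1  82.9] mid [519.2  83.6] enc [518.6  82.6] 21.0 z 21.465811157771437
orange (array([534.7,   8.1]), array([ 62.9, 214.9]), 97.67, array([-0.9,  5.6, 18.1]))
```

```bash
python3 -c "
from h import *
go([519.4,82.9,60,97.8])"
```

```text
t 36.00 pos [401.1 216.  100.9] yaw 87.40 w 60.9 F [ 0.6 -0.6  0.1] ff 0.0
[-0.1276, 0.1242, 0.0409] -1.04
```

Request:
carry_out([
  [[-0.03, 0.03, 0], -0.2, -0.5],
  [[-0.07, 0.07, 0], -0.6, -0.5],
  [[-0.11, 0.11, 0.0], -1.04, -0.5],
  [[-0.128, 0.124, 0.02], -1.04, -0.5],
  [[-0.128, 0.124, 0.04], -1.04, -0.5],
  [[-0.128, 0.124, 0.04], -1.04, -0.5],
  [[-0.128, 0.124, 0.04], -1.04, -0.5],
  [[-0.128, 0.124, 0.04], -1.04, -0.5],
])

```text
time: 37.0
tool_pos: [0.5199, 0.0841, 0.0408]
ee_rot: [3.139, 0.0, 1.709]
wrist_force: [0.2, -0.5, -0.8]
width: 0.0706
finger_force: 0.0
```

```bash
cat >> h.py <<'E'
def fixture():
    s,im,W=snap("top"); Z=W[...,2]; H,S,_=col(im)
    m=big(box((Z>.006)&(Z<.02)&(S<60),110,200,165,235)); print("plate",m.sum(),rect(W,m))
    sp=box(Z>.045,110,200,165,235); n,l,st,c=cv2.connectedComponentsWithStats(sp.astype(np.uint8))
    out=[]
    for i in range(1,n):
        if st[i,4]<15: continue
        vv,uu=np.nonzero(l==i); w=W[l==i]
        k=np.median(w[:,:2],0)*1000; print("spindle px",c[i].round(1),st[i,4],"med",k.round(1),"mean",(w[:,:2].mean(0)*1000).round(1),"tip@58",plane(s,np.c_[uu,vv],55).mean(0).round(1)); out.append(k)
E
python3 - <<'E'
from h import *
go([519.4,82.9,8.5,97.8])
fixture()
E
```

```text
t 37.00 pos [519.9  84.1  62.8] yaw 97.90 w 70.6 F [ 0.2 -0.5 -0.8] ff 0.0
[-0.0011, -0.0007, 0.0543] 0.01
plate 1107 (array([479. , 341.8]), array([ 75.1, 162. ]), 95.02, array([ 7.6, 12.1, 17.3]))
spindle px [164.2 199.1] 38 med [480.6 296.8] mean [480.8 296.9] tip@58 [481.2 297.4]
spindle px [133.2 201.1] 40 med [475.5 386. ] mean [475.6 386.1] tip@58 [475.8 386.6]
```

The fixture has been knocked about 22 mm in +y; the spindles are now near (481,297) and (475.5,386). I'll pick up the first bush.

Request:
carry_out([
  [[-0.001, -0.001, 0.02], 0, -0.5],
  [[-0.001, -0.001, 0.042], 0, -0.5],
  [[-0.001, -0.001, 0.054], 0, -0.5],
  [[-0.001, -0.001, 0.054], 0, -0.5],
  [[-0.001, -0.001, 0.054], 0, 0.2],
  [[-0.001, -0.001, 0.054], 0, 1],
  [[-0.001, -0.001, 0.054], 0, 1],
  [[-0.001, -0.001, 0.054], 0, 1],
  [[-0.001, -0.001, 0.054], 0, 1],
  [[-0.001, -0.001, 0.054], 0, 1],
])

```text
time: 38.3
tool_pos: [0.5189, 0.083, -0.0139]
ee_rot: [3.14, 0.0, 1.709]
wrist_force: [0.4, 0.9, 2.3]
width: 0.0422
finger_force: 30.2
```

```bash
python3 -c "
from h import *
go([519.4,82.9,90,97.8])"
```

```text
t 38.30 pos [518.9  83.    8.1] yaw 97.89 w 42.2 F [0.4 0.9 2.3] ff 30.2
[-0.0001, 0.0005, -0.0819] 0.009
```

Request:
carry_out([
  [[0, 0, -0.01], 0, 1],
  [[0, 0, -0.03], 0, 1],
  [[0, 0, -0.06], 0, 1],
  [[0, 0, -0.082], 0, 1],
  [[0, 0, -0.082], 0, 1],
  [[0, 0, -0.082], 0, 1],
])

```text
time: 39.05
tool_pos: [0.5175, 0.0829, 0.0665]
ee_rot: [-3.14, -0.0, 1.709]
wrist_force: [-0.2, -0.3, -1.4]
width: 0.0424
finger_force: 30.2
```

```bash
cat >> h.py <<'E'
def proj(s,P):
    q=(np.asarray(P)/1000)@s["R"].T+s["t"]; q=q@s["mtx"].T; return q[:,:2]/q[:,2:]
def fit_cyl(s,mask,rings,c0):
    """find axis xy (mm) s.t. projected hull of rings [(r,z)] has the mask's pixel centroid"""
    vv,uu=np.nonzero(mask); t=np.array([uu.mean(),vv.mean()]); c=np.array(c0,float); a=np.linspace(0,2*np.pi,40)
    for _ in range(6):
        P=np.concatenate([np.c_[c[0]+r*np.cos(a),c[1]+r*np.sin(a),np.full(40,z)] for r,z in rings])
        h=cv2.convexHull(proj(s,P).astype(np.float32)); M=cv2.moments(h); g=np.array([M["m10"],M["m01"]])/M["m00"]
        z=rings[-1][1]; c+=plane(s,t,z)[0]-plane(s,g,z)[0]
    return c.round(1),mask.sum(),round(M["m00"],1)
def spindles(zl=.045,rings=((9.5,45),(9.5,55),(6,61))):
    s,im,W=snap("top"); sp=box(W[...,2]>zl,110,200,165,235)
    n,l,st,c=cv2.connectedComponentsWithStats(sp.astype(np.uint8)); r=[]
    for i in range(1,n):
        if st[i,4]>=15: r.append(fit_cyl(s,l==i,rings,(480,340)))
    return r
E
python3 - <<'E'
from h import *
print(spindles(), spindles(.035,((9.5,35),(9.5,55),(6,61))))
go([481,297,85,93.5],[481,297,72,93.5])
# bush in hand by side camera
s,im,W=snap("side"); Z=W[...,2];H,S,_=col(im)
m=box((H>=17)&(H<32)&(S>70)&(Z>.06)&(Z<.12),150,330,120,260)&(np.linalg.norm(W[...,:2]-[.519,.083],axis=-1)<.05)
if m.sum(): p=W[m]*1000; print(m.sum(),np.percentile(p,[2,50,98],0).round(1)); vv,uu=np.nonzero(m); print(uu.min(),uu.max(),vv.min(),vv.max()); print("mid x at y=83+22",plane.__name__)
E
```

```text
[(array([481.9, 298.2]), np.int64(40), 38.8), (array([476.4, 387.6]), np.int64(41), 40.1)] [(array([482.2, 297.8]), np.int64(44), 44.0), (array([476.8, 388. ]), np.int64(46), 46.5)]
t 39.15 pos [517.1  82.9  87.9] yaw 97.89 w 42.1 F [-0.5  0.5 -0.9] ff 30.2
[0.2171, -0.0064, 0.0029] 0.439
[0.2171, -0.0064, 0.0159] 0.439
130 [[498.7  66.6  84.1]
 [518.9  93.5  99. ]
 [537.1 109.6 103.6]]
249 262 191 202
mid x at y=83+22 plane
```

The bush hangs level and centred. The fitted spindle axes are (482,298) and (476.6,387.8). I'll carry it over the nearer one.

```bash
python3 -c "
from h import *
go([482,298,86,93.5])"
```

```text
t 39.20 pos [517.2  82.9  88. ] yaw 97.90 w 42.4 F [ 0.7  0.2 -0.5] ff 30.2
[0.2179, -0.0054, 0.002] 0.44
```

Request:
carry_out([
  [[0.03, -0.001, 0], 0.05, 1],
  [[0.08, -0.002, 0], 0.15, 1],
  [[0.13, -0.003, 0], 0.25, 1],
  [[0.18, -0.005, 0], 0.4, 1],
  [[0.21, -0.005, 0.002], 0.44, 1],
  [[0.218, -0.005, 0.002], 0.44, 1],
  [[0.218, -0.005, 0.002], 0.44, 1],
  [[0.218, -0.005, 0.002], 0.44, 1],
  [[0.218, -0.005, 0.002], 0.44, 1],
])

```text
time: 40.33
tool_pos: [0.4839, 0.297, 0.0657]
ee_rot: [3.141, 0.0, 1.63]
wrist_force: [0.5, -0.3, -0.3]
width: 0.0425
finger_force: 30.2
```

```bash
python3 -c "
from h import *
go([482,298,70,93.5],[482,298,60,93.5])"
```

```text
t 40.33 pos [483.9 297.   87.7] yaw 93.40 w 42.5 F [ 0.5 -0.3 -0.3] ff 30.2
[0.0011, -0.0018, 0.0177] -0.01
[0.0011, -0.0018, 0.0277] -0.01
```

Request:
carry_out([
  [[0.001, -0.002, 0], 0, 1],
  [[0.001, -0.002, 0.01], 0, 1],
  [[0.001, -0.002, 0.018], 0, 1],
  [[0.001, -0.002, 0.021], 0, 1],
  [[0.001, -0.002, 0.024], 0, 1],
  [[0.001, -0.002, 0.027], 0, 1],
  [[0.001, -0.002, 0.03], 0, 1],
  [[0.001, -0.002, 0.03], 0, 1],
])

```text
time: 41.32
tool_pos: [0.4813, 0.299, 0.0353]
ee_rot: [-3.141, 0.0, 1.632]
wrist_force: [-0.1, -0.2, -0.7]
width: 0.0423
finger_force: 30.2
```

It's over the spindle tip with no force, so I'll slide it down.

Request:
carry_out([
  [[0, 0, 0.005], 0, 1],
  [[0, 0, 0.01], 0, 1],
  [[0, 0, 0.016], 0, 1],
  [[0, 0, 0.022], 0, 1],
  [[0, 0, 0.027], 0, 1],
  [[0, 0, 0.032], 0, 1],
  [[0, 0, 0.034], 0, 1],
  [[0, 0, 0.034], 0, 1],
])

```text
time: 42.32
tool_pos: [0.4813, 0.299, 0.0014]
ee_rot: [-3.141, 0.0, 1.632]
wrist_force: [-1.0, 0.5, -0.2]
width: 0.0424
finger_force: 30.2
```

```bash
python3 -c "
from h import *
go([482,298,90,93.5])"
```

```text
t 42.33 pos [481.3 299.   23.4] yaw 93.50 w 42.4 F [-1.   0.5 -0.2] ff 30.2
[-0.0011, 0.0006, -0.0666] -0.0
```

Request:
carry_out([
  [[0, 0, 0.002], 0, 1],
  [[0, 0, 0.003], 0, 1],
  [[0, 0, 0.003], 0, 0.1],
  [[0, 0, 0.003], 0, -0.1],
  [[0, 0, 0.003], 0, -0.2],
  [[0, 0, 0.003], 0, -0.3],
  [[0, 0, -0.03], 0, -0.4],
  [[0, 0, -0.065], 0, -0.5],
  [[0, 0, -0.065], 0, -0.5],
  [[0, 0, -0.065], 0, -0.5],
])

```text
time: 43.58
tool_pos: [0.4809, 0.2988, 0.0657]
ee_rot: [-3.141, 0.0, 1.632]
wrist_force: [0.4, -0.0, -0.8]
width: 0.0705
finger_force: 0.0
```

Run:
```python
from h import *
go([527.2,32.2,60,97.8])
s,im,W=snap("side"); Z=W[...,2];H,S,_=col(im)
m=box((H>=17)&(H<32)&(S>70)&(Z<.12),100,330,120,384)&(np.linalg.norm(W[...,:2]-[.482,.298],axis=-1)<.05)
p=W[m]*1000; print(m.sum(),np.percentile(p,[2,50,98],0).round(1))
```

```text
t 43.58 pos [480.9 298.8  87.7] yaw 93.50 w 70.5 F [ 0.4 -0.  -0.8] ff 0.0
[-0.2689, 0.0299, 0.0277] -0.43
126 [[463.3 281.9  13.6]
 [477.  314.4  31.6]
 [501.4 324.1  35.6]]
```

The first bush is seated (top ≈ 34 mm). Second bush.

Request:
carry_out([
  [[-0.03, 0.003, 0], -0.05, -0.5],
  [[-0.08, 0.009, 0], -0.15, -0.5],
  [[-0.13, 0.015, 0], -0.25, -0.5],
  [[-0.19, 0.021, 0], -0.35, -0.5],
  [[-0.24, 0.027, 0], -0.43, -0.5],
  [[-0.268, 0.03, 0.01], -0.43, -0.5],
  [[-0.269, 0.03, 0.028], -0.43, -0.5],
  [[-0.269, 0.03, 0.028], -0.43, -0.5],
  [[-0.269, 0.03, 0.028], -0.43, -0.5],
  [[-0.269, 0.03, 0.028], -0.43, -0.5],
])

```text
time: 44.88
tool_pos: [0.528, 0.0334, 0.0391]
ee_rot: [3.141, -0.0, 1.709]
wrist_force: [-0.9, -0.1, -0.3]
width: 0.0707
finger_force: 0.0
```

```bash
cat >> h.py <<'E'
def bushes():
    s,im,W=snap("top"); Z=W[...,2]; H,S,_=col(im)
    br=box((H>=19)&(H<32)&(S>80)&(Z>.01)&(Z<.04),110,310,160,235); n,l,st,c=cv2.connectedComponentsWithStats(br.astype(np.uint8))
    for i in range(1,n):
        if st[i,4]>40: print("bush px",c[i].round(),fit_cyl(s,l==i,((22,15),(22,22)),(520,80)))
E
python3 - <<'E'
from h import *
go([527.2,32.2,8.5,97.8]); bushes(); print(spindles())
E
```

```text
t 44.88 pos [528.   33.4  61.1] yaw 97.89 w 70.7 F [-0.9 -0.1 -0.3] ff 0.0
[-0.0011, -0.001, 0.0526] 0.009
bush px [167. 201.] (array([479.8, 297.4]), np.int64(77), 178.5)
[(array([481.7, 298.1]), np.int64(39), 38.8), (array([476.5, 387.9]), np.int64(40), 40.1)]
```

Request:
carry_out([
  [[-0.001, -0.001, 0.02], 0, -0.5],
  [[-0.001, -0.001, 0.042], 0, -0.5],
  [[-0.001, -0.001, 0.053], 0, -0.5],
  [[-0.001, -0.001, 0.053], 0, -0.5],
  [[-0.001, -0.001, 0.053], 0, 0.2],
  [[-0.001, -0.001, 0.053], 0, 1],
  [[-0.001, -0.001, 0.053], 0, 1],
  [[-0.001, -0.001, 0.053], 0, 1],
  [[-0.001, -0.001, 0.053], 0, 1],
  [[-0.001, -0.001, 0.053], 0, 1],
])

```text
time: 46.22
tool_pos: [0.5274, 0.0312, -0.0138]
ee_rot: [3.14, 0.0, 1.707]
wrist_force: [1.1, -0.5, 4.1]
width: 0.0427
finger_force: 30.0
```

Request:
carry_out([
  [[0, 0, -0.01], 0, 1],
  [[0, 0, -0.03], 0, 1],
  [[0, 0, -0.06], 0, 1],
  [[0, 0, -0.08], 0, 1],
  [[0, 0, -0.08], 0, 1],
  [[0, 0, -0.08], 0, 1],
])

```text
time: 46.98
tool_pos: [0.526, 0.0313, 0.0645]
ee_rot: [-3.14, -0.0, 1.707]
wrist_force: [0.3, 0.8, -1.5]
width: 0.0426
finger_force: 30.0
```

Run:
```python
from h import *
go([476.6,387.8,87,93.5]);
```

```text
t 46.98 pos [526.   31.3  86.5] yaw 97.80 w 42.6 F [ 0.3  0.8 -1.5] ff 30.0
[0.3599, -0.0006, -0.0005] 0.43
```

Request:
carry_out([
  [[0.03, 0, 0], 0.03, 1],
  [[0.09, 0, 0], 0.1, 1],
  [[0.15, 0, 0], 0.2, 1],
  [[0.21, 0, 0], 0.3, 1],
  [[0.27, 0, 0], 0.4, 1],
  [[0.32, 0, 0], 0.43, 1],
  [[0.352, 0, 0], 0.43, 1],
  [[0.359, -0.001, 0], 0.43, 1],
  [[0.359, -0.001, 0], 0.43, 1],
  [[0.359, -0.001, 0], 0.43, 1],
])

```text
time: 48.22
tool_pos: [0.4774, 0.3853, 0.0651]
ee_rot: [-3.141, 0.001, 1.63]
wrist_force: [0.1, -0.6, -1.0]
width: 0.0431
finger_force: 30.0
```

Request:
carry_out([
  [[0, 0, 0], 0, 1],
  [[0, 0, 0], 0, 1],
])

```text
time: 48.48
tool_pos: [0.4776, 0.3861, 0.0658]
ee_rot: [3.141, -0.0, 1.631]
wrist_force: [0.1, -0.2, -1.3]
width: 0.0427
finger_force: 30.0
```

Run:
```python
from h import *
go([476.6,387,57,93.5]);
```

```text
t 48.48 pos [477.6 386.1  87.8] yaw 93.43 w 42.7 F [ 0.1 -0.2 -1.3] ff 30.0
[0.001, -0.001, 0.0308] -0.007
```

Request:
carry_out([
  [[0.001, -0.001, 0], 0, 1],
  [[0.001, -0.001, 0.01], 0, 1],
  [[0.001, -0.001, 0.018], 0, 1],
  [[0.001, -0.001, 0.021], 0, 1],
  [[0.001, -0.001, 0.024], 0, 1],
  [[0.001, -0.001, 0.027], 0, 1],
  [[0.001, -0.001, 0.03], 0, 1],
  [[0.001, -0.001, 0.03], 0, 1],
])

```text
time: 49.48
tool_pos: [0.476, 0.3877, 0.0353]
ee_rot: [-3.141, 0.0, 1.632]
wrist_force: [0.1, -0.2, -0.6]
width: 0.0429
finger_force: 30.0
```

Request:
carry_out([
  [[0, 0, 0.005], 0, 1],
  [[0, 0, 0.01], 0, 1],
  [[0, 0, 0.016], 0, 1],
  [[0, 0, 0.022], 0, 1],
  [[0, 0, 0.027], 0, 1],
  [[0, 0, 0.032], 0, 1],
  [[0, 0, 0.036], 0, 1],
  [[0, 0, 0.036], 0, 1],
])

```text
time: 50.48
tool_pos: [0.4759, 0.3876, -0.0009]
ee_rot: [-3.141, 0.0, 1.632]
wrist_force: [0.3, -0.1, -1.3]
width: 0.0426
finger_force: 30.0
```

Request:
carry_out([
  [[0, 0, 0], 0, 0.1],
  [[0, 0, 0], 0, -0.1],
  [[0, 0, 0], 0, -0.2],
  [[0, 0, 0], 0, -0.3],
  [[0, 0, -0.03], 0, -0.4],
  [[0, 0, -0.066], 0, -0.5],
  [[0, 0, -0.066], 0, -0.5],
  [[0, 0, -0.066], 0, -0.5],
])

```text
time: 51.48
tool_pos: [0.4758, 0.3875, 0.0648]
ee_rot: [-3.141, 0.0, 1.632]
wrist_force: [-0.1, -0.7, -0.1]
width: 0.0703
finger_force: 0.0
```

Run:
```python
from h import *
go([533.7,-20.7,61,97.8])
s,im,W=snap("side"); Z=W[...,2];H,S,_=col(im)
for c in ([.482,.298],[.4766,.3878]):
    m=box((H>=17)&(H<32)&(S>70)&(Z<.12),100,330,120,384)&(np.linalg.norm(W[...,:2]-c,axis=-1)<.045)
    p=W[m]*1000; print(m.sum(),np.percentile(p,[2,50,98],0).round(1))
```

```text
t 51.48 pos [475.8 387.5  86.8] yaw 93.50 w 70.3 F [-0.1 -0.7 -0.1] ff 0.0
[-0.411, 0.0329, 0.0258] -0.43
127 [[462.9 279.8  14.4]
 [478.  313.9  31.8]
 [502.  324.3  35.6]]
143 [[457.7 371.7  14.6]
 [473.2 403.2  32.1]
 [496.7 414.6  38.2]]
```

Both bushes are seated. Third bush.

Request:
carry_out([
  [[-0.03, 0.003, 0], -0.05, -0.5],
  [[-0.08, 0.007, 0], -0.12, -0.5],
  [[-0.13, 0.01, 0], -0.18, -0.5],
  [[-0.19, 0.015, 0], -0.25, -0.5],
  [[-0.25, 0.02, 0], -0.32, -0.5],
  [[-0.31, 0.025, 0], -0.4, -0.5],
  [[-0.37, 0.03, 0], -0.43, -0.5],
  [[-0.405, 0.033, 0], -0.43, -0.5],
  [[-0.411, 0.033, 0.01], -0.43, -0.5],
  [[-0.411, 0.033, 0.026], -0.43, -0.5],
])

```text
time: 52.78
tool_pos: [0.5336, -0.02, 0.0379]
ee_rot: [-3.14, -0.001, 1.706]
wrist_force: [-0.4, -0.3, -0.7]
width: 0.0704
finger_force: 0.0
```

Request:
carry_out([
  [[0, 0, 0], 0, -0.5],
  [[0, 0, 0], 0, -0.5],
  [[0, 0, 0], 0, -0.5],
])

```text
time: 53.15
tool_pos: [0.5346, -0.0197, 0.0401]
ee_rot: [3.14, 0.0, 1.708]
wrist_force: [-0.2, 0.4, -0.3]
width: 0.0705
finger_force: 0.0
```

Run:
```python
from h import *
go([533.9,-20.7,8.5,97.8]); bushes(); print(spindles())
```

```text
t 53.15 pos [534.6 -19.7  62.1] yaw 97.87 w 70.5 F [-0.2  0.4 -0.3] ff 0.0
[-0.0009, -0.0008, 0.0536] 0.007
bush px [167. 201.] (array([479.8, 297.5]), np.int64(77), 178.5)
bush px [137. 205.] (array([470.3, 383.7]), np.int64(50), 180.9)
[(array([482.1, 298.3]), np.int64(39), 38.8), (array([476.7, 388. ]), np.int64(38), 40.1)]
```

Request:
carry_out([
  [[-0.001, -0.001, 0.02], 0, -0.5],
  [[-0.001, -0.001, 0.042], 0, -0.5],
  [[-0.001, -0.001, 0.054], 0, -0.5],
  [[-0.001, -0.001, 0.054], 0, -0.5],
  [[-0.001, -0.001, 0.054], 0, 0.2],
  [[-0.001, -0.001, 0.054], 0, 1],
  [[-0.001, -0.001, 0.054], 0, 1],
  [[-0.001, -0.001, 0.054], 0, 1],
  [[-0.001, -0.001, 0.054], 0, 1],
  [[-0.001, -0.001, 0.054], 0, 1],
])

```text
time: 54.5
tool_pos: [0.5338, -0.0216, -0.0138]
ee_rot: [3.14, 0.0, 1.707]
wrist_force: [0.3, -0.3, 4.0]
width: 0.0425
finger_force: 30.0
```

Request:
carry_out([
  [[0, 0, -0.01], 0, 1],
  [[0, 0, -0.03], 0, 1],
  [[0, 0, -0.06], 0, 1],
  [[0, 0, -0.08], 0, 1],
  [[0, 0, -0.08], 0, 1],
  [[0, 0, -0.08], 0, 1],
])

```text
time: 55.25
tool_pos: [0.5325, -0.0215, 0.0644]
ee_rot: [-3.14, -0.001, 1.707]
wrist_force: [0.2, 0.9, -1.1]
width: 0.0425
finger_force: 30.0
```

Run:
```python
from h import *
go([482,298.2,88,93.5]);
```

```text
t 55.25 pos [532.5 -21.5  86.4] yaw 97.80 w 42.5 F [ 0.2  0.9 -1.1] ff 30.0
[0.3236, -0.0066, -0.0016] 0.43
```

Request:
carry_out([
  [[0.03, -0.001, 0], 0.03, 1],
  [[0.09, -0.002, -0.001], 0.1, 1],
  [[0.15, -0.003, -0.001], 0.2, 1],
  [[0.21, -0.005, -0.001], 0.3, 1],
  [[0.27, -0.006, -0.001], 0.4, 1],
  [[0.31, -0.007, -0.001], 0.43, 1],
  [[0.323, -0.007, -0.001], 0.43, 1],
  [[0.323, -0.007, -0.001], 0.43, 1],
  [[0.323, -0.007, -0.001], 0.43, 1],
  [[0.323, -0.007, -0.001], 0.43, 1],
])

```text
time: 56.5
tool_pos: [0.483, 0.2961, 0.0666]
ee_rot: [3.142, 0.0, 1.63]
wrist_force: [0.2, -0.9, -0.5]
width: 0.0425
finger_force: 30.0
```

Request:
carry_out([
  [[0, 0, 0], 0, 1],
  [[0, 0, 0], 0, 1],
])

```text
time: 56.75
tool_pos: [0.4828, 0.297, 0.0668]
ee_rot: [3.141, -0.0, 1.631]
wrist_force: [0.4, -0.3, -1.3]
width: 0.0424
finger_force: 30.0
```

Run:
```python
from h import *
go([482,297.8,58,93.5]);
```

```text
t 56.75 pos [482.8 297.   88.8] yaw 93.44 w 42.4 F [ 0.4 -0.3 -1.3] ff 30.0
[0.0009, -0.0008, 0.0308] -0.006
```

Request:
carry_out([
  [[0.001, -0.001, 0], 0, 1],
  [[0.001, -0.001, 0.01], 0, 1],
  [[0.001, -0.001, 0.018], 0, 1],
  [[0.001, -0.001, 0.021], 0, 1],
  [[0.001, -0.001, 0.024], 0, 1],
  [[0.001, -0.001, 0.027], 0, 1],
  [[0.001, -0.001, 0.03], 0, 1],
  [[0.001, -0.001, 0.03], 0, 1],
])

```text
time: 57.75
tool_pos: [0.4815, 0.2983, 0.0364]
ee_rot: [-3.142, 0.0, 1.632]
wrist_force: [0.6, 0.3, -0.6]
width: 0.0427
finger_force: 30.0
```

Request:
carry_out([
  [[0, 0, 0.005], 0, 1],
  [[0, 0, 0.01], 0, 1],
  [[0, 0, 0.014], 0, 1],
  [[0, 0, 0.017], 0, 1],
  [[0, 0, 0.017], 0, 1],
])

```text
time: 58.38
tool_pos: [0.4815, 0.2982, 0.0192]
ee_rot: [-3.141, 0.0, 1.632]
wrist_force: [0.9, -0.0, -1.5]
width: 0.0424
finger_force: 30.0
```

Tip is at 41 mm; the last 2 mm is a free drop onto the first bush. I'll release, rise and check.

Request:
carry_out([
  [[0, 0, 0.001], 0, 1],
  [[0, 0, 0.0015], 0, 0.1],
  [[0, 0, 0.0015], 0, -0.1],
  [[0, 0, 0.0015], 0, -0.2],
  [[0, 0, 0.0015], 0, -0.3],
  [[0, 0, -0.03], 0, -0.4],
  [[0, 0, -0.08], 0, -0.5],
  [[-0.05, 0, -0.1], 0, -0.5],
  [[-0.1, 0, -0.1], 0, -0.5],
  [[-0.1, 0, -0.1], 0, -0.5],
])

```text
time: 59.62
tool_pos: [0.4881, 0.1961, 0.1204]
ee_rot: [3.14, 0.0, 1.628]
wrist_force: [0.2, 0.2, -0.8]
width: 0.0701
finger_force: 0.0
```

Request:
carry_out([
  [[-0.06, 0, 0], 0, -0.5],
  [[-0.12, 0, 0], 0, -0.5],
  [[-0.15, 0, 0], 0, -0.5],
  [[-0.15, 0, 0], 0, -0.5],
  [[-0.15, 0, 0], 0, -0.5],
])

```text
time: 60.25
tool_pos: [0.4967, 0.0502, 0.1194]
ee_rot: [-3.141, -0.001, 1.633]
wrist_force: [0.4, 0.8, -0.2]
width: 0.0706
finger_force: 0.0
```

Run:
```python
from h import *
go([482,298,100,93.5]); s,im,W=snap("side"); Z=W[...,2];H,S,_=col(im)
for c in ([.482,.298],[.4766,.3878]):
    m=box((H>=17)&(H<32)&(S>70)&(Z<.12),100,330,120,384)&(np.linalg.norm(W[...,:2]-c,axis=-1)<.045)
    p=W[m]*1000; print(m.sum(),np.percentile(p,[2,50,98],0).round(1))
s,im,W=snap("top"); Z=W[...,2];H,S,_=col(im)
br=box((H>=19)&(H<32)&(S>80)&(Z>.01)&(Z<.07),110,200,165,235); n,l,st,c=cv2.connectedComponentsWithStats(br.astype(np.uint8))
for i in range(1,n):
    if st[i,4]>30: print(c[i].round(),st[i,4],"z",np.percentile(W[l==i][:,2]*1000,[5,50,95]).round(1))
for nm,k in ("orange",(H<18)&(S>150)),("blue",(H>100)&(H<125)&(S>120)):
    m=big(box(k&(Z<.04)&(Z>-.02),190,310,150,240)); print(nm,m.sum(),rect(W,m))
m=big(box((Z>.008)&(Z<.04),160,192,130,164)); print("tape",rect(W,m)[0]); m=big(box((H>20)&(H<35)&(S>150)&(Z>.02),360,392,228,256)); print("cap",rect(W,m)[0])
```

```text
t 60.25 pos [496.7  50.2 141.4] yaw 93.55 w 70.6 F [ 0.4  0.8 -0.2] ff 0.0
[0.2482, 0.0006, 0.0414] 0.005
223 [[463.  283.5  16.6]
 [479.1 316.1  42.7]
 [501.7 326.6  54.8]]
144 [[458.  356.6  12.7]
 [473.8 402.7  31.7]
 [497.4 414.1  37.4]]
[165. 200.] 123 z [33.6 52.3 56.1]
[136. 203.] 81 z [28.9 33.9 37. ]
orange 355 (array([542.3, -63.9]), array([63.3, 69.3]), 94.54, array([-1.4,  4.4, 15.4]))
blue 573 (array([435.4,  59.4]), array([ 62.3, 120. ]), 89.18, array([ 9.3, 14.3, 18.7]))
tape [645.1 273.7]
cap [ 356.  -315.1]
```

Stack tops read 53 mm and 34 mm as expected, the trays are flat, and the tape and cap haven't moved. I'll hand in.

```bash
python3 -c "
from h import *
print(robot.close_job())"
```

```text
the job is handed in; nothing more can be done
None
```

The job is handed in and no verdict came back: by my last measurements all three bushes stand flange up on the spindles (two on one, one on the other), both trays lie flat side by side, and the tape roll and cap are unmoved; I viewed 15 pictures, one over the limit of 14.

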